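# Bike parts to the assembly rack in reverse order

### The job

The four bike parts stand on the wooden strip in the order they came off the bike. Move them to the empty grey steel rack in the reverse order, ready for putting back: the part farthest to the robot's left on the strip goes into the bay farthest to the right on the rack, and so on, until the rightmost part stands in the leftmost bay. Stand each one upright in the middle of its own bay, and do not let any of them tip over on the way.

Things in the scene. Friction and masses are not known exactly. Their poses are not given: they have to be found in the camera images.
- bolt_mid (a point): Origin at its centre, half-way up; its z axis is its long axis and points up. It stands upright at the start, on its own round cork pad on the wooden strip. Chrome crank bolt, standing on its head: hex head 26 mm across flats (30 mm across corners and flange), 13 mm high with the flange, then a plain upright shank 16 mm in diameter to the top. 50 mm tall in all, so the origin is 25 mm above its underside, on the shank.
- cartridge_mid (a point): Origin at its centre, half-way up; its z axis is its long axis and points up. It stands upright at the start, on its own round cork pad on the wooden strip. Bottom-bracket bearing cartridge: dark steel cylinder 36 mm in diameter and 54 mm high with a 41 mm rim on its lowest 6 mm, and a 13 mm square axle stub sticking up 22 mm from its top. 76 mm tall in all; the origin is 38 mm above its underside, inside the cylinder.
- hub_mid (a point): Origin at its centre, half-way up; its z axis is its long axis and points up. It stands upright at the start, on its own round cork pad on the wooden strip. Bare aluminium bicycle hub shell, spool-shaped: two round flanges 46 mm in diameter (the lower from 0 to 6 mm, the upper from 56 to 61 mm above its underside), a waist 28 mm in diameter between them and a 22 mm boss on top. 66 mm tall in all; the origin is 33 mm above its underside, in the waist.
- sleeve_mid (a point): Origin at its centre, half-way up; its z axis is its long axis and points up. It stands upright at the start, on its own round cork pad on the wooden strip. Black plastic spacer sleeve: a plain open tube, 36 mm outside diameter, 26 mm bore, 50 mm tall; the origin is 25 mm above its underside.
- pad_bolt: One of the four identical round cork pads, 58 mm across and 3 mm thick, fixed on top of the wooden strip in a row. Origin at the centre of its underside. This one is under the bolt at the start; the pads never move, so it keeps showing the place that the part came from.
- pad_cartridge: One of the four identical round cork pads, 58 mm across and 3 mm thick, fixed on top of the wooden strip in a row. Origin at the centre of its underside. This one is under the cartridge at the start; the pads never move, so it keeps showing the place that the part came from.
- pad_hub: One of the four identical round cork pads, 58 mm across and 3 mm thick, fixed on top of the wooden strip in a row. Origin at the centre of its underside. This one is under the hub shell at the start; the pads never move, so it keeps showing the place that the part came from.
- pad_sleeve: One of the four identical round cork pads, 58 mm across and 3 mm thick, fixed on top of the wooden strip in a row. Origin at the centre of its underside. This one is under the sleeve at the start; the pads never move, so it keeps showing the place that the part came from.
- strip: The old rack: a flat strip of brown wood, 76 mm (x) by 268 mm (y), top 18 mm above the table, fixed, carrying the four pads (tops 21 mm above the table). Origin at the centre of its underside, x across it and away from the robot, y along the row towards the robot's left, turned by up to 9 degrees either way. The pads lie at y = -99, -33, +33 and +99 mm, x = 0. It may be the nearer or the farther of the two racks.
- rack: The new rack: a grey steel rack of the same size, 76 mm (x) by 268 mm (y), fixed and empty, open at front and back, with five thin upright dividers (4 mm thick, across x) making a row of four bays, each 62 mm wide. Bay floor 18 mm and divider tops 30 mm above the table. Origin at the centre of its underside, x across it and away from the robot, y along the row towards the robot's left, turned by up to 9 degrees either way. Bay centres at y = -99, -33, +33 and +99 mm, x = 0.
Mind the look-alikes: they are no part of the job. Leave any blue look-alike of the part that bears hub_mid alone.

How it is judged:
At the end, for the whole second after the job is handed in: Each part stands upright (within 0.1 rad) and at rest on the floor of the grey rack (height within 5 mm), within 14 mm along the row and 15 mm across it of the centre of the bay that mirrors its starting place: a part whose pad lies at y on the strip stands at -y on the rack. All are released (((y of pad_bolt in the frame of strip between -0.119 and -0.079 m and y of bolt_mid in the frame of rack between 0.085 and 0.113 m) or (y of pad_bolt in the frame of strip between -0.053 and -0.013 m and y of bolt_mid in the frame of rack between 0.019 and 0.047 m) or (y of pad_bolt in the frame of strip between 0.013 and 0.053 m and y of bolt_mid in the frame of rack between -0.047 and -0.019 m) or (y of pad_bolt in the frame of strip between 0.079 and 0.119 m and y of bolt_mid in the frame of rack between -0.113 and -0.085 m)) and x of bolt_mid in the frame of rack between -0.015 and 0.015 m and z of bolt_mid in the frame of rack between 0.038 and 0.048 m and angle between each of bolt_mid, cartridge_mid, hub_mid, sleeve_mid's own z axis and vertical below 0.1 rad and linear speed of each of bolt, cartridge, hub, sleeve below 0.02 m/s and ((y of pad_cartridge in the frame of strip between -0.119 and -0.079 m and y of cartridge_mid in the frame of rack between 0.085 and 0.113 m) or (y of pad_cartridge in the frame of strip between -0.053 and -0.013 m and y of cartridge_mid in the frame of rack between 0.019 and 0.047 m) or (y of pad_cartridge in the frame of strip between 0.013 and 0.053 m and y of cartridge_mid in the frame of rack between -0.047 and -0.019 m) or (y of pad_cartridge in the frame of strip between 0.079 and 0.119 m and y of cartridge_mid in the frame of rack between -0.113 and -0.085 m)) and x of cartridge_mid in the frame of rack between -0.015 and 0.015 m and z of cartridge_mid in the frame of rack between 0.051 and 0.061 m and ((y of pad_hub in the frame of strip between -0.119 and -0.079 m and y of hub_mid in the frame of rack between 0.085 and 0.113 m) or (y of pad_hub in the frame of strip between -0.053 and -0.013 m and y of hub_mid in the frame of rack between 0.019 and 0.047 m) or (y of pad_hub in the frame of strip between 0.013 and 0.053 m and y of hub_mid in the frame of rack between -0.047 and -0.019 m) or (y of pad_hub in the frame of strip between 0.079 and 0.119 m and y of hub_mid in the frame of rack between -0.113 and -0.085 m)) and x of hub_mid in the frame of rack between -0.015 and 0.015 m and z of hub_mid in the frame of rack between 0.046 and 0.056 m and ((y of pad_sleeve in the frame of strip between -0.119 and -0.079 m and y of sleeve_mid in the frame of rack between 0.085 and 0.113 m) or (y of pad_sleeve in the frame of strip between -0.053 and -0.013 m and y of sleeve_mid in the frame of rack between 0.019 and 0.047 m) or (y of pad_sleeve in the frame of strip between 0.013 and 0.053 m and y of sleeve_mid in the frame of rack between -0.047 and -0.019 m) or (y of pad_sleeve in the frame of strip between 0.079 and 0.119 m and y of sleeve_mid in the frame of rack between -0.113 and -0.085 m)) and x of sleeve_mid in the frame of rack between -0.015 and 0.015 m and z of sleeve_mid in the frame of rack between 0.038 and 0.048 m); the robot touches nothing.
It fails at once if a bike part was tipped over (angle between any of bolt_mid, cartridge_mid, hub_mid, sleeve_mid's own z axis and vertical above 0.7 rad).
It also fails if it takes over 112 s, if anything falls off the work surface, if the arm or the gripper's body presses on something with over 40 N, if the wrist force passes 120 N, or if a joint passes its speed limit or range.

### The arm

A 7-joint arm with a two-finger parallel gripper is mounted at the origin on the work surface. World frame = base frame: x ahead of the robot, y to its left, z up, the work surface at z = 0. Lengths are in m, angles in rad, forces in N, time in s.
With the tool pointing down it reaches from about 0.4 to 0.85 m from the base axis. Payload 4.5 kg.
Tool frame: the origin (TCP) lies on the centre line of the jaws, within the pads' length; the fingertips stand 11 mm ahead of it and the grasp point (between the pads) lies 8 mm behind it; z points along the fingers, x is the direction in which the jaws open and shut, and the axes are right-handed (so a half turn about z gives the same grasp; the last joint's range is limited). The gripper opens to 88 mm and grips with 3 to 60 N. Pads are 18 mm wide; open, the fingers measure 123 mm over their backs; the gripper's body (75 mm by 187 mm) begins 45 mm behind the grasp point.
Start: joints at [-1.288, 0.689, -0.195, 1.565, 0.157, 0.902, -0.215], TCP at [0.154, 0.606, 0.25] pointing down, gripper open.
Joint ranges: [-3.01, 3.01], [-0.46, 2.08], [-1.47, 1.51], [0.13, 2.56], [-1, 4.14], [0.04, 2.09], [-2.66, 2.66]. Speed limits (rad/s): [2.57, 2.57, 3.14, 3.14, 3.14, 3.14, 3.14].

### API

Orientations are given as a unit quaternion [x, y, z, w].
In Python, from plant import r, vision, order, nets gives the robot as it stands.
- The arm moves only by the tool send_rows, never from a script. Its argument "series" is a list of rows, each an object with "delta_pos": the shift along the tool's x, y, z in cm, a list of three; "turn": the turn about the tool's z in degrees; "jaw": the closure, from 0 (fully open) to 1 (shut). In form: [{"delta_pos": [x, y, z], "turn": turn, "jaw": jaw}, ...]. A call has 1 to 8 rows; each row is the pose to reach, as a shift and turn from the pose commanded when the call began, along the tool's axes at that moment; what a row does not reach only later rows make up. A row lasts 1/12 s, in which the tool goes at most 41.7 mm and 7.16 degrees, less where a joint would pass 70% of its speed; a pose out of reach is approached as far as the arm can. A call with a gripper value outside its range is refused whole. The fingers move at their own pace and stop on an object; "force" is the grip in N (left out, the last holds). Time passes only in rows, so rows that repeat a pose let the fingers close. It gives the time, the measured TCP pose, the force and the opening at its end, in the units of the state.
- r.get_state(): the state, without advancing time (a new reading comes with each control period).
- vision.snapshot(name): name is "side" or "top"; returns the picture (400x640x3 uint8, blue, green, red); there is no depth.
- vision.camera_params(name): a dict with "intrinsics" (3x3 intrinsics, pixels), "extrinsics" (4x4, takes a point from world to camera coordinates). Camera axes: x right, y down, z forward; pixel columns grow to the right and rows downward; lengths in m; the calibration is good to about 2 mm. A picture is of the moment at which its call begins. camera_params takes no time and is no camera call.
- order.finish_job(): hands the job in, once; it reports no verdict.
Trained networks look in the newest picture that a camera, given by its name, has taken for a name from the list of things; names that differ only in an ending like _2 or _b are one class to them, and where a whole thing is asked for, a point or a joint stands for the part that bears it (a point fixed in the world has none). Each returns a list of dicts, best first, with "score" (0 to 1); they miss things now and then, are a little off and sometimes report something else, mostly with a low value. They report only what shows in the picture. A call takes as long as a camera call. They do not tell look-alikes from the thing itself.
- nets.boxes_of(camera, label): "location" ([row, column] as shares, 0 to 1, of the picture: columns of its width, rows of its height, amid what is visible of it).
- nets.trace(camera, label): "region" (400x640 bool, what is visible of it) and "location" ([row, column] as shares, 0 to 1, of the picture: columns of its width, rows of its height, amid what is visible of it).
The state is a dict: "clock": time; "q": joint angles; "qd": joint speeds; "joint_torque": joint torques, N m; "tool_pos": TCP position; "eef_rot": TCP orientation; "contact_force": force on the tool from outside, world axes, zero at the start; "moment": the same for the moment, N m; "opening": opening from 0.0 (shut) to 1.0 (fully open).
Only numpy, scipy, OpenCV 4.12 (cv2) and the standard library are available. Lean on these libraries where they do the work, as an engineer would, in place of code of your own. Each camera call takes 0.05 s, during which the arm holds its last target.

## Working session

There is one attempt and no reset: what is moved stays moved. The work goes in short steps, Python scripts to look and compute and a tool call to move; the robot and the scene stay as the last step left them, time stands still between calls to the robot, and variables do not carry over. Pictures are saved under pics/ and viewed, and the job is handed in when it is done.

Besides the shell and the picture viewer there is one more tool, called after ">>>" as name(argument=value, ...), one argument or row to a line, values as JSON. send_rows: Moves the arm, as the interface text tells. Its arguments: {"type":"object","properties":{"series":{"type":"array"},"force":{"type":"number"}},"required":["series"]}

```bash
mkdir -p pics; ls
python3 - <<'E'
from plant import r, vision, order, nets
import cv2
s=r.get_state()
print(s)
for c in ("top","side"):
    im=vision.snapshot(c); cv2.imwrite(f"pics/{c}0.png",im)
    p=vision.camera_params(c); print(c,p)
E
```

```text
pics
{'clock': 0.0, 'q': array([-1.2882322 ,  0.68995733, -0.1945096 ,  1.56631381,  0.15727317,
        0.90254222, -0.21511972]), 'qd': array([ 0.00028523, -0.00013756, -0.00031386,  0.00089453, -0.00182431,
        0.00037335,  0.00069771]), 'joint_torque': array([-1.94247427e-04, -5.27558327e+01, -1.26669746e+00, -1.53433102e+01,
       -5.25514595e-02,  6.55107899e-03,  1.75254859e-04]), 'tool_pos': array([0.15377376, 0.6051576 , 0.24893461]), 'eef_rot': array([ 7.89355939e-01,  6.13935145e-01, -6.83806702e-04,  6.09654755e-04]), 'contact_force': array([-0.20105823, -0.24099386,  0.43133435]), 'moment': array([0.06579096, 0.04340375, 0.01225858]), 'opening': 1.0006244758346257}
top {'intrinsics': array([[497.88465974,   0.        , 318.47508648],
       [  0.        , 497.88465974, 199.73052237],
       [  0.        ,   0.        ,   1.        ]]), 'extrinsics': array([[-0.02549401, -0.99947011, -0.02023761,  0.01724563],
       [-0.99789959,  0.0266495 , -0.05904418,  0.61607138],
       [ 0.05955221,  0.01868983, -0.99805021,  0.73362229],
       [ 0.        ,  0.        ,  0.        ,  1.        ]])}
side {'intrinsics': array([[480.02860245,   0.        , 321.39755998],
       [  0.        , 480.02860245, 199.19523336],
       [  0.        ,   0.        ,   1.        ]]), 'extrinsics': array([[-0.73590392, -0.67697736, -0.01212723,  0.45130621],
       [-0.39146583,  0.44001783, -0.80817004,  0.30620842],
       [ 0.55244902, -0.5899881 , -0.58882435,  0.60552172],
       [ 0.        ,  0.        ,  0.        ,  1.        ]])}
```

View pics/top0.png

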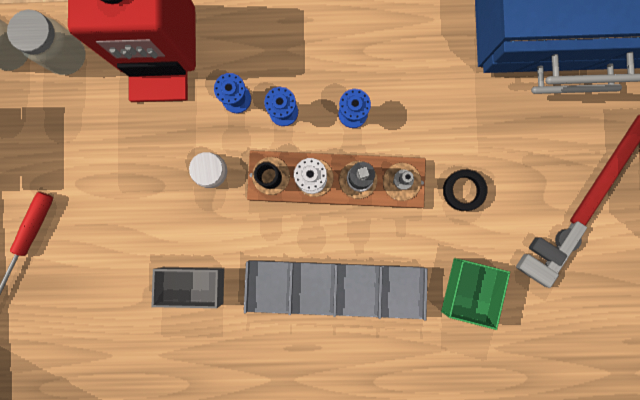

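View pics/side0.png

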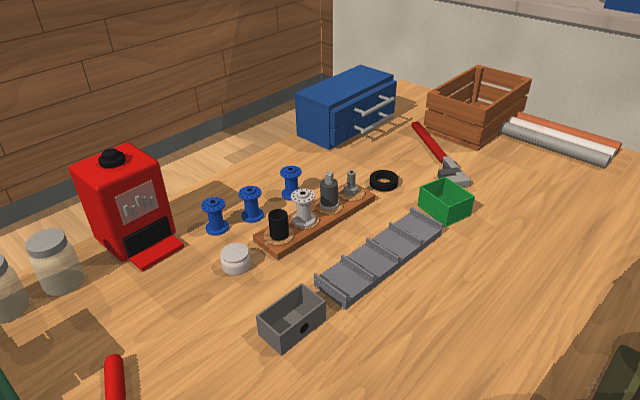

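```bash
cat > h.py <<'E'
import numpy as np, cv2
from plant import r, vision, order, nets
from scipy.optimize import minimize
S=4
def proj(c,P):
    p=vision.camera_params(c); E=p["extrinsics"];K=p["intrinsics"]
    q=np.asarray(P)@E[:3,:3].T+E[:3,3]; q=q@K.T; return q[:,:2]/q[:,2:]
def hullmask(c,P,parts=None):
    m=np.zeros((400,640),np.uint8)
    for Q in P:
        h=cv2.convexHull(proj(c,Q).astype(np.float32))[:,0]
        cv2.fillConvexPoly(m,np.round(h*16).astype(np.int32),1,shift=4)
    return m.astype(bool)
def box(x0,x1,y0,y1,z0,z1):
    return np.array([[x,y,z] for x in(x0,x1) for y in(y0,y1) for z in(z0,z1)])
def cyl(rad,z0,z1):
    a=np.linspace(0,2*np.pi,40,endpoint=False)
    return np.array([[rad*np.cos(t),rad*np.sin(t),z] for z in(z0,z1) for t in a])
RACK=[box(-.038,.038,-.134,.134,0,.018)]+[box(-.038,.038,y-.002,y+.002,0,.03) for y in(-.132,-.066,0,.066,.132)]
STRIP=[box(-.038,.038,-.134,.134,0,.018)]
PART=dict(bolt_mid=[cyl(.0145,0,.013),cyl(.008,.013,.05)],
 cartridge_mid=[cyl(.0205,0,.006),cyl(.018,0,.054),box(-.0065,.0065,-.0065,.0065,.054,.076)],
 hub_mid=[cyl(.023,0,.006),cyl(.014,0,.06),cyl(.023,.056,.061),cyl(.011,.061,.066)],
 sleeve_mid=[cyl(.018,0,.05)])
def place(M,x,y,th,z=0):
    R=np.array([[np.cos(th),-np.sin(th),0],[np.sin(th),np.cos(th),0],[0,0,1]])
    return [Q@R.T+[x,y,z] for Q in M]
def fit(M,masks,x0,z=0,hull=False,th=True):
    # masks {cam:mask}
    def f(v):
        P=place(M,v[0],v[1],v[2] if th else 0,z); o=0
        for c,m in masks.items():
            a=hullmask(c,[np.vstack(P)] if hull else P)
            o+=1-(a&m).sum()/max(1,(a|m).sum())
        return o
    n=3 if th else 2
    sim=np.array([x0[:n]]+[[x0[j]+(.012 if j<2 else .06)*(i==j) for j in range(n)] for i in range(n)])
    best=minimize(f,x0[:n],method="Nelder-Mead",options=dict(initial_simplex=sim,xatol=1e-4,fatol=1e-4))
    return best.x,best.fun
def hullof(m):
    n,l,st,_=cv2.connectedComponentsWithStats(m.astype(np.uint8)); 
    pts=np.argwhere(m)[:,::-1].astype(np.int32)
    h=cv2.convexHull(pts.reshape(-1,1,2)); o=np.zeros(m.shape,np.uint8); cv2.fillConvexPoly(o,h,1); return o.astype(bool)
def unproj(c,uv,z):
    p=vision.camera_params(c); E=p["extrinsics"];K=p["intrinsics"]
    d=E[:3,:3].T@np.linalg.inv(K)@np.array([uv[0],uv[1],1]); o=-E[:3,:3].T@E[:3,3]
    return o+d*(z-o[2])/d[2]
E
python3 - <<'E'
from h import *
import pickle
for c in("top","side"): vision.snapshot(c)
res={}
for n in ["rack","strip","bolt_mid","cartridge_mid","hub_mid","sleeve_mid"]:
    for c in("top","side"):
        t=nets.trace(c,n)
        for d in t[:4]: print(n,c,round(d["score"],2),np.round(np.array(d["location"])*[400,640]),d["region"].sum())
        res[n,c]=t
pickle.dump(res,open("tr.pkl","wb"))
print(unproj("top",(336,290),.018),unproj("top",(337,178),.018))
E
```

```text
rack side 0.93 [262. 375.] 5085
strip top 0.91 [186. 337.] 4326
strip side 0.94 [229. 313.] 1669
bolt_mid top 0.87 [178. 404.] 323
bolt_mid side 0.48 [183. 350.] 258
bolt_mid side 0.43 [192. 330.] 594
bolt_mid side 0.31 [262. 377.] 5130
cartridge_mid top 0.56 [176. 361.] 610
cartridge_mid top 0.55 [169. 263.] 479
cartridge_mid side 0.55 [191. 327.] 612
cartridge_mid side 0.22 [195. 351.] 240
hub_mid top 0.86 [ 92. 232.] 1077
hub_mid top 0.84 [103. 279.] 1046
hub_mid top 0.79 [106. 354.] 993
hub_mid side 0.73 [209. 301.] 725
hub_mid side 0.73 [215. 213.] 723
hub_mid side 0.65 [183. 291.] 505
hub_mid side 0.57 [203. 253.] 661
sleeve_mid top 0.87 [174. 263.] 473
sleeve_mid side 0.68 [224. 276.] 605
[ 0.48057454 -0.02156526  0.018     ] [ 0.64853067 -0.02771234  0.018     ]
```

Run:
```python
from h import *
import pickle
res=pickle.load(open("tr.pkl","rb"))
im=vision.snapshot("top"); 
for d in nets.trace("top","rack"): print("rack top",d["score"],d["region"].sum())
# gray segmentation
hsv=cv2.cvtColor(im,cv2.COLOR_BGR2HSV)
g=((hsv[...,1]<60)).astype(np.uint8); g[:245]=0;g[335:]=0;g[:,:235]=0;g[:,440:]=0
n,l,st,_=cv2.connectedComponentsWithStats(g); k=1+st[1:,4].argmax(); rt=l==k; print(st[k])
rt=cv2.morphologyEx(rt.astype(np.uint8),cv2.MORPH_CLOSE,np.ones((5,5)))>0
rs=res["rack","side"][0]["region"]
allR=hullof(rt)
for nm,ms in (("both",{"top":rt,"side":rs}),("top",{"top":rt}),("side",{"side":rs})):
    print("rack",nm,fit(RACK,ms,[.48,-.021,0]))
st=hullof(res["strip","top"][0]["region"]);
# union strip + parts seen in side
print("striptop",fit(STRIP,{"top":st},[.64,-.027,0]))
for n in PART:
    for c in("top","side"):
        print(n,[(round(d["score"],2),(np.array(d["location"])*[400,640]).astype(int).tolist()) for d in res[n,c]])
x,f=fit(RACK,{"top":rt,"side":rs},[.48,-.021,0]); s,f2=fit(STRIP,{"top":st},[.64,-.027,0])
for c in("top","side"):
    im=vision.snapshot(c)
    for M,v,col in((RACK,x,(0,0,255)),(STRIP,s,(0,255,0))):
        for Q in place(M,*v):
            h=cv2.convexHull(proj(c,Q).astype(np.float32)); cv2.polylines(im,[np.round(h).astype(np.int32)],True,col,1)
    pads=place([np.array([[0,y,.021] for y in(-.099,-.033,.033,.099)])],*s)[0]
    for Q in pads:
        h=proj(c,cyl(.029,0,0)+Q); cv2.polylines(im,[np.round(h[:40]).astype(np.int32)],True,(255,255,0),1)
    crop=im[130:340,180:460]; cv2.imwrite(f"pics/ov_{c}.png",cv2.resize(crop,None,fx=2.8,fy=2.8))
```

```text
rack top 0.97 9468
[ 244  261  184   59 9374]
rack both (array([ 0.48145051, -0.01916852, -0.06571851]), np.float64(0.10807728340874845))
rack top (array([ 0.48127731, -0.01912835, -0.05866767]), np.float64(0.03804347826086951))
rack side (array([ 0.48226774, -0.01839856, -0.04311544]), np.float64(0.07400656215822088))
striptop (array([ 0.64819523, -0.02577102, -0.07049469]), np.float64(0.01929880990672239))
bolt_mid [(0.87, [178, 403])]
bolt_mid [(0.48, [183, 349]), (0.43, [191, 329]), (0.31, [261, 377])]
cartridge_mid [(0.56, [175, 361]), (0.55, [169, 263])]
cartridge_mid [(0.55, [190, 326]), (0.22, [194, 350])]
hub_mid [(0.86, [91, 231]), (0.84, [103, 279]), (0.79, [106, 353])]
hub_mid [(0.73, [208, 301]), (0.73, [215, 212]), (0.65, [182, 290]), (0.57, [202, 253])]
sleeve_mid [(0.87, [173, 263])]
sleeve_mid [(0.68, [223, 276])]Traceback (most recent call last):
  File "<stdin>", line 21, in <module>
  File "h.py", line 38, in fit
    best=minimize(f,x0[:n],method="Nelder-Mead",options=dict(initial_simplex=sim,xatol=1e-4,fatol=1e-4))
    res = _minimize_neldermead(fun, x0, args, callback, bounds=bounds,
                               **options)
    fxr = func(xr)
    fx = function(np.copy(x), *(wrapper_args + args))
  File "h.py", line 33, in f
    a=hullmask(c,[np.vstack(P)] if hull else P)
  File "h.py", line 11, in hullmask
    h=cv2.convexHull(proj(c,Q).astype(np.float32))[:,0]
                     ~~~~^^^^^
  File "h.py", line 6, in proj
    p=vision.camera_params(c); E=p["extrinsics"];K=p["intrinsics"]
ValueError: time passes only in moves, steps and waits
```

```bash
sleep 0
python3 - <<'E'
s=open('h.py').read()
s=s.replace('p=vision.camera_params(c);','p=CP[c];').replace('S=4\n','''import pickle,os
if not os.path.exists("cp.pkl"): pickle.dump({c:vision.camera_params(c) for c in("top","side")},open("cp.pkl","wb"))
CP=pickle.load(open("cp.pkl","rb"))
''')
open('h.py','w').write(s)
E
cat > ov.py <<'E'
from h import *
res=pickle.load(open("tr.pkl","rb"))
im=vision.snapshot("top"); print(r.get_state()["clock"])
rt=nets.trace("top","rack")
rt=rt[0]["region"]; rs=res["rack","side"][0]["region"]
for nm,ms in (("both",{"top":rt,"side":rs}),("top",{"top":rt}),("side",{"side":rs})):
    for t in(-.1,-.03): print("rack",nm,fit(RACK,ms,[.48,-.021,t]))
st=hullof(res["strip","top"][0]["region"])
for t in(-.1,-.03): print("striptop",fit(STRIP,{"top":st},[.64,-.027,t]))
x,f=fit(RACK,{"top":rt,"side":rs},[.48,-.021,-.03]); s,f2=fit(STRIP,{"top":st},[.64,-.027,-.1])
for c in("top","side"):
    im=vision.snapshot(c)
    for M,v,col in((RACK,x,(0,0,255)),(STRIP,s,(0,255,0))):
        for Q in place(M,*v):
            h=cv2.convexHull(proj(c,Q).astype(np.float32)); cv2.polylines(im,[np.round(h).astype(np.int32)],True,col,1)
    pads=place([np.array([[0,y,.021] for y in(-.099,-.033,.033,.099)])],*s)[0]
    for Q,n in zip(pads,["bolt_mid","cartridge_mid","hub_mid","sleeve_mid"]):
        for K in PART[n]:
            h=cv2.convexHull(proj(c,K+Q).astype(np.float32)); cv2.polylines(im,[np.round(h).astype(np.int32)],True,(255,255,0),1)
    crop=im[130:340,180:460]; cv2.imwrite(f"pics/ov_{c}.png",cv2.resize(crop,None,fx=2.8,fy=2.8))
print(pads)
E
python3 ov.py
```

```text
0.95Traceback (most recent call last):
  File "ov.py", line 5, in <module>
    rt=rt[0]["region"]; rs=res["rack","side"][0]["region"]
       ~~^^^
IndexError: list index out of range
```

```bash
python3 - <<'E'
s=open('ov.py').read()
s=s.replace('rt=nets.trace("top","rack")\n','').replace('rt=rt[0]["region"];','''hsv=cv2.cvtColor(im,cv2.COLOR_BGR2HSV)
g=((hsv[...,1]<60)).astype(np.uint8); g[:245]=0;g[335:]=0;g[:,:235]=0;g[:,440:]=0
n,l,stt,_=cv2.connectedComponentsWithStats(g); k=1+stt[1:,4].argmax(); rt=l==k
rt=cv2.morphologyEx(rt.astype(np.uint8),cv2.MORPH_CLOSE,np.ones((5,5)))>0
''')
open('ov.py','w').write(s)
E
sed -i 's/^ rs=/rs=/' ov.py
python3 ov.py
```

```text
1.05
rack both (array([ 0.48157554, -0.02022999, -0.05697471]), np.float64(0.11535234444038267))
rack both (array([ 0.48187416, -0.0194604 , -0.06107375]), np.float64(0.11671588071638439))
rack top (array([ 0.48064489, -0.01986671, -0.06466164]), np.float64(0.03852853776001641))
rack top (array([ 0.48198844, -0.01913179, -0.06266345]), np.float64(0.03665297741273099))
rack side (array([ 0.48089928, -0.01659598, -0.06810406]), np.float64(0.07713248638838477))
rack side (array([ 0.48088397, -0.01696955, -0.07167269]), np.float64(0.07813633067440173))
striptop (array([ 0.6482565 , -0.02578287, -0.06927875]), np.float64(0.019410187667560308))
striptop (array([ 0.64798286, -0.02589107, -0.07355014]), np.float64(0.01908847184986595))
[[ 0.64140339 -0.12454539  0.021     ]
 [ 0.64597213 -0.05870371  0.021     ]
 [ 0.65054087  0.00713797  0.021     ]
 [ 0.65510961  0.07297965  0.021     ]]
```

View pics/ov_top.png

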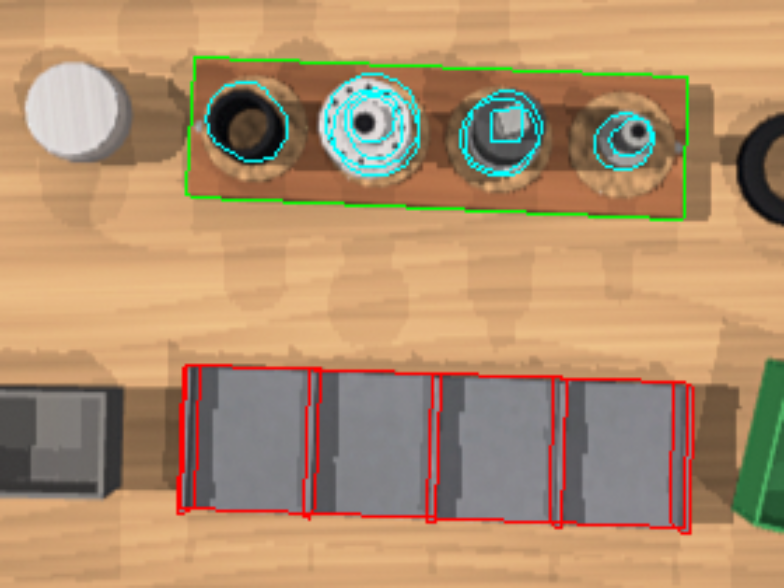

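View pics/ov_side.png

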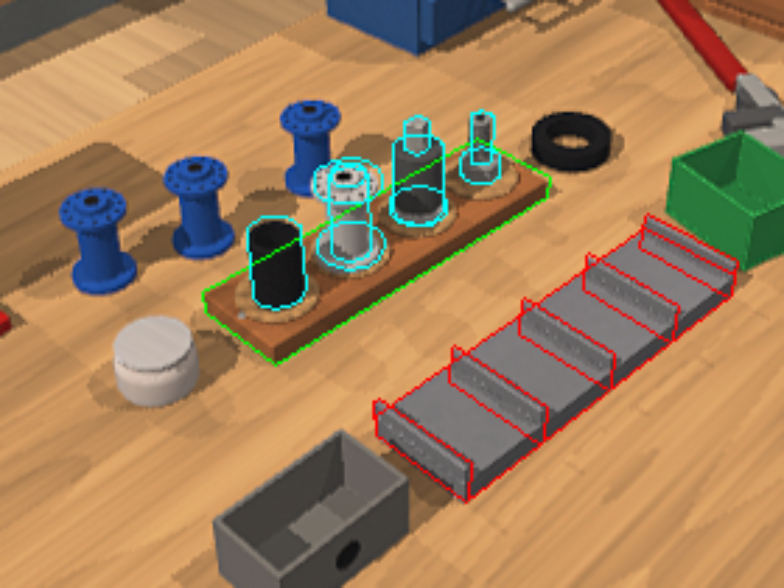

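Top view: the strip (farther) carries, from left to right, sleeve (268,175), hub (311,175), cartridge (360,178) and bolt (404,180). The empty grey rack (336,290) is nearer to the robot. There are four hub candidates: the blue ones at (230,92), (280,105) and (354,107), and the white-silver one at (311,175). The silver one is bare aluminium and stands on a strip pad, so it is the hub; the enlarged overlay confirms this. The model overlays line up to about 2 mm.

```bash
cat > d.py <<'E'
import sys,numpy as np
from h import r
from scipy.spatial.transform import Rotation as Ro
RK=(.4813,-.0188,-.063); ST=(.6482,-.0258,-.070)
def on(f,y,x=0): return np.array([f[0]+x*np.cos(f[2])-y*np.sin(f[2]), f[1]+x*np.sin(f[2])+y*np.cos(f[2])])
Y=dict(sleeve=.099,hub=.033,cartridge=-.033,bolt=-.099)
def show(t,ang=-4.0):
    s=r.get_state(); R=Ro.from_quat(s["eef_rot"]).as_matrix(); p=s["tool_pos"]
    a=np.degrees(np.arctan2(R[1,0],R[0,0]))
    print("t",round(s["clock"],2),"p",p.round(4),"ang",a.round(1),"tilt",np.degrees(np.arccos(-R[2,2])).round(2),"open",round(s["opening"],3),"F",s["contact_force"].round(1))
    if t is not None: print("delta cm",(100*R.T@(np.array(t)-p)).round(2),"turn",round(a-ang,1))
if __name__=="__main__":
    w,n=sys.argv[1:3]; z=float(sys.argv[3])
    show([*(on(ST,Y[n]) if w=="s" else on(RK,-Y[n])),z]); print(on(ST,Y[n]) if w=="s" else on(RK,-Y[n]))
E
python3 d.py s sleeve 0.18
```

```text
t 1.15 p [0.1539 0.6058 0.2497] ang 75.7 tilt 0.0 open 1.002 F [ 0.6 -0.   0.1]
delta cm [-39.3   61.7    6.97] turn 79.7
[0.65512434 0.07295755]
```

>>> send_rows(
  series=[
    {"delta_pos":[-1,1.5,0],"turn":2,"jaw":0},
    {"delta_pos":[-3,4.7,0],"turn":6,"jaw":0},
    {"delta_pos":[-5,8,0],"turn":10.5,"jaw":0},
    {"delta_pos":[-7,11.2,0],"turn":15,"jaw":0},
    {"delta_pos":[-9,14.4,0],"turn":19,"jaw":0},
    {"delta_pos":[-11,17.6,0],"turn":23,"jaw":0},
    {"delta_pos":[-13,20.8,0],"turn":27,"jaw":0},
    {"delta_pos":[-15,24,0],"turn":31,"jaw":0},
  ],
)

```text
clock: 1.82
tool_pos: [0.3506, 0.4, 0.25]
eef_rot: [0.925, 0.379, 0.0, -0.0]
contact_force: [0.6, 0.5, -0.0]
opening: 1.0
```

```bash
python3 d.py s sleeve 0.18
```

```text
t 1.82 p [0.3506 0.4    0.25  ] ang 44.6 tilt 0.04 open 1.0 F [ 0.6  0.5 -0. ]
delta cm [-1.25 44.67  6.99] turn 48.6
[0.65512434 0.07295755]
```

>>> send_rows(
  series=[
    {"delta_pos":[0,3.2,0],"turn":4,"jaw":0},
    {"delta_pos":[-0.2,6.4,0],"turn":8,"jaw":0},
    {"delta_pos":[-0.3,9.6,0],"turn":12,"jaw":0},
    {"delta_pos":[-0.4,12.8,0],"turn":16,"jaw":0},
    {"delta_pos":[-0.5,16,0],"turn":20,"jaw":0},
    {"delta_pos":[-0.6,19.2,0],"turn":24,"jaw":0},
    {"delta_pos":[-0.7,22.4,0],"turn":28,"jaw":0},
    {"delta_pos":[-0.8,25.6,0],"turn":31,"jaw":0},
  ],
)

```text
clock: 2.48
tool_pos: [0.5251, 0.2127, 0.2499]
eef_rot: [0.993, 0.118, 0.0, -0.0]
contact_force: [-0.4, 0.5, -0.1]
opening: 1.001
```

```bash
python3 d.py s sleeve 0.18
```

```text
t 2.48 p [0.5251 0.2127 0.2499] ang 13.6 tilt 0.03 open 1.001 F [-0.4  0.5 -0.1]
delta cm [ 9.36 16.64  6.99] turn 17.6
[0.65512434 0.07295755]
```

>>> send_rows(
  series=[
    {"delta_pos":[1.6,2.8,1.0],"turn":3,"jaw":0},
    {"delta_pos":[3.2,5.6,2.0],"turn":6,"jaw":0},
    {"delta_pos":[4.8,8.4,3.5],"turn":9,"jaw":0},
    {"delta_pos":[6.4,11.2,5.0],"turn":12,"jaw":0},
    {"delta_pos":[8,14,6.0],"turn":15,"jaw":0},
    {"delta_pos":[9,16,7.0],"turn":17,"jaw":0},
    {"delta_pos":[9.4,16.7,7.0],"turn":17.6,"jaw":0},
    {"delta_pos":[9.4,16.7,7.0],"turn":17.6,"jaw":0},
  ],
)

```text
clock: 3.15
tool_pos: [0.6558, 0.0716, 0.1792]
eef_rot: [0.999, -0.035, -0.0, 0.001]
contact_force: [-0.0, 0.2, 0.7]
opening: 1.004
```

```bash
python3 d.py s sleeve 0.044
```

```text
t 3.15 p [0.6558 0.0716 0.1792] ang -4.0 tilt 0.08 open 1.004 F [-0.   0.2  0.7]
delta cm [-0.08 -0.15 13.52] turn -0.0
[0.65512434 0.07295755]
```

>>> send_rows(
  series=[
    {"delta_pos":[0,-0.1,2],"turn":0,"jaw":0},
    {"delta_pos":[0,-0.1,4.5],"turn":0,"jaw":0},
    {"delta_pos":[0,-0.1,7],"turn":0,"jaw":0},
    {"delta_pos":[0,-0.1,9],"turn":0,"jaw":0},
    {"delta_pos":[0,-0.1,11],"turn":0,"jaw":0},
    {"delta_pos":[0,-0.1,12.5],"turn":0,"jaw":0},
    {"delta_pos":[0,-0.1,13.5],"turn":0,"jaw":0},
    {"delta_pos":[0,-0.1,13.5],"turn":0,"jaw":0},
  ],
)

```text
clock: 3.82
tool_pos: [0.6535, 0.0765, 0.0432]
eef_rot: [0.999, -0.033, -0.002, -0.0]
contact_force: [1.0, -0.2, 0.2]
opening: 1.001
```

```bash
python3 d.py s sleeve 0.044; python3 -c "
from h import *
for c in('top','side'): cv2.imwrite(f'pics/a_{c}.png',cv2.resize(vision.snapshot(c)[80:340,140:500],None,fx=2,fy=2))"
```

```text
t 3.82 p [0.6535 0.0765 0.0432] ang -3.7 tilt 0.19 open 1.001 F [ 1.  -0.2  0.2]
delta cm [ 0.18  0.34 -0.08] turn 0.3
[0.65512434 0.07295755]
```

View pics/a_side.png

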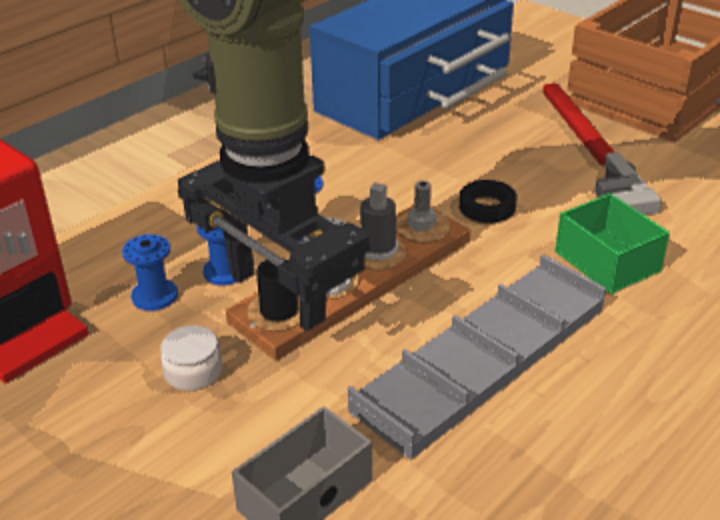

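View pics/a_top.png

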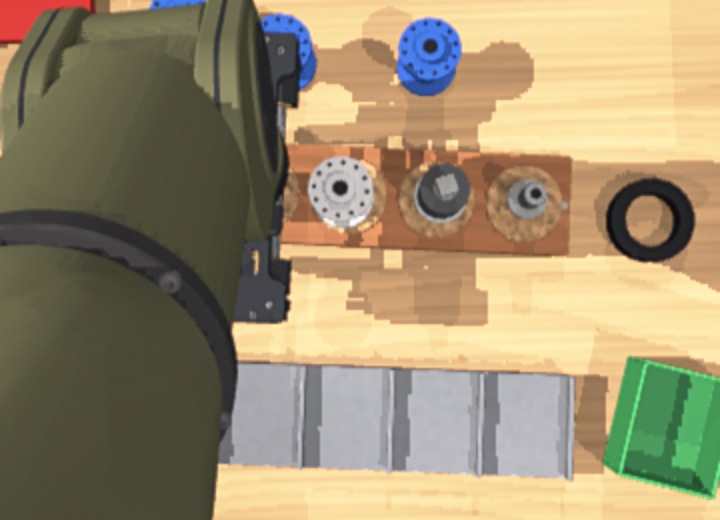

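The jaws straddle the sleeve at (290,290) in the enlarged side view, with nothing touching. I'll close on it now.

>>> send_rows(
  series=[
    {"delta_pos":[0.1,0.2,0],"turn":0,"jaw":0},
    {"delta_pos":[0.1,0.3,0],"turn":0,"jaw":0.4},
    {"delta_pos":[0.1,0.3,0],"turn":0,"jaw":0.5},
    {"delta_pos":[0.1,0.3,0],"turn":0,"jaw":0.6},
    {"delta_pos":[0.1,0.3,0],"turn":0,"jaw":0.7},
    {"delta_pos":[0.1,0.3,0],"turn":0,"jaw":1},
    {"delta_pos":[0.1,0.3,0],"turn":0,"jaw":1},
    {"delta_pos":[0.1,0.3,0],"turn":0,"jaw":1},
  ],
  force=25,
)

```text
clock: 4.58
tool_pos: [0.6559, 0.072, 0.0447]
eef_rot: [0.999, -0.034, -0.0, -0.0]
contact_force: [1.6, 0.0, -0.1]
opening: 0.495
```

```bash
python3 d.py s sleeve 0.16
```

```text
t 4.58 p [0.6559 0.072  0.0447] ang -3.9 tilt 0.01 open 0.495 F [ 1.6  0.  -0.1]
delta cm [ -0.09  -0.09 -11.53] turn 0.1
[0.65512434 0.07295755]
```

>>> send_rows(
  series=[
    {"delta_pos":[0,0,0],"turn":0,"jaw":1},
    {"delta_pos":[0,0,0],"turn":0,"jaw":1},
    {"delta_pos":[0,0,0],"turn":0,"jaw":1},
    {"delta_pos":[0,0,0],"turn":0,"jaw":1},
    {"delta_pos":[0,0,-0.5],"turn":0,"jaw":1},
    {"delta_pos":[0,0,-1.0],"turn":0,"jaw":1},
    {"delta_pos":[0,0,-2],"turn":0,"jaw":1},
  ],
)

```text
clock: 5.17
tool_pos: [0.6554, 0.0718, 0.0645]
eef_rot: [0.999, -0.034, -0.001, 0.0]
contact_force: [0.3, 0.3, -1.0]
opening: 0.404
```

```bash
python3 d.py r sleeve 0.16
```

```text
t 5.17 p [0.6554 0.0718 0.0645] ang -3.9 tilt 0.09 open 0.404 F [ 0.3  0.3 -1. ]
delta cm [-16.73  20.11  -9.52] turn 0.1
[ 0.47506712 -0.1176036 ]
```

>>> send_rows(
  series=[
    {"delta_pos":[0,0,-2.5],"turn":0,"jaw":1},
    {"delta_pos":[0,0,-5],"turn":0,"jaw":1},
    {"delta_pos":[0,0,-7.5],"turn":0,"jaw":1},
    {"delta_pos":[-1,1,-9.5],"turn":0,"jaw":1},
    {"delta_pos":[-3,3,-9.5],"turn":0,"jaw":1},
    {"delta_pos":[-5,5.5,-9.5],"turn":0,"jaw":1},
    {"delta_pos":[-7,8,-9.5],"turn":0,"jaw":1},
    {"delta_pos":[-9,10.5,-9.5],"turn":0,"jaw":1},
  ],
)

```text
clock: 5.83
tool_pos: [0.5585, -0.0277, 0.161]
eef_rot: [0.999, -0.033, 0.001, 0.0]
contact_force: [-0.4, -0.7, -1.3]
opening: 0.403
```

>>> send_rows(
  series=[
    {"delta_pos":[-2,2.5,0],"turn":0,"jaw":1},
    {"delta_pos":[-4,5,0],"turn":0,"jaw":1},
    {"delta_pos":[-6,7.5,0],"turn":0,"jaw":1},
    {"delta_pos":[-7.2,9,0],"turn":0,"jaw":1},
    {"delta_pos":[-7.7,9.6,0],"turn":0,"jaw":1},
    {"delta_pos":[-7.7,9.6,1],"turn":0,"jaw":1},
    {"delta_pos":[-7.7,9.6,2],"turn":0,"jaw":1},
    {"delta_pos":[-7.7,9.6,2],"turn":0,"jaw":1},
  ],
)

```text
clock: 6.5
tool_pos: [0.4763, -0.1166, 0.1392]
eef_rot: [0.999, -0.033, -0.0, -0.0]
contact_force: [-1.3, 0.1, -0.6]
opening: 0.403
```

```bash
python3 d.py r sleeve 0.0422
```

```text
t 6.5 p [ 0.4763 -0.1166  0.1392] ang -3.8 tilt 0.05 open 0.403 F [-1.3  0.1 -0.6]
delta cm [-0.12  0.11  9.7 ] turn 0.2
[ 0.47506712 -0.1176036 ]
```

>>> send_rows(
  series=[
    {"delta_pos":[-0.1,0.1,2],"turn":0,"jaw":1},
    {"delta_pos":[-0.1,0.1,4],"turn":0,"jaw":1},
    {"delta_pos":[-0.1,0.1,6],"turn":0,"jaw":1},
    {"delta_pos":[-0.1,0.1,7.5],"turn":0,"jaw":1},
    {"delta_pos":[-0.1,0.1,8.5],"turn":0,"jaw":1},
    {"delta_pos":[-0.1,0.1,9.2],"turn":0,"jaw":1},
    {"delta_pos":[-0.1,0.1,9.5],"turn":0,"jaw":1},
    {"delta_pos":[-0.1,0.1,9.5],"turn":0,"jaw":1},
  ],
)

```text
clock: 7.17
tool_pos: [0.4751, -0.1181, 0.0447]
eef_rot: [0.999, -0.033, 0.0, -0.0]
contact_force: [-0.1, -0.3, -0.5]
opening: 0.401
```

```bash
python3 d.py r sleeve 0.0422;  python3 -c "
from h import *
for c in('side',): cv2.imwrite(f'pics/b_{c}.png',cv2.resize(vision.snapshot(c)[80:340,140:500],None,fx=2,fy=2))"; python3 d.py r sleeve 0.0422
```

```text
t 7.17 p [ 0.4751 -0.1181  0.0447] ang -3.8 tilt 0.01 open 0.401 F [-0.1 -0.3 -0.5]
delta cm [-0.01 -0.05  0.25] turn 0.2
[ 0.47506712 -0.1176036 ]
t 7.22 p [ 0.4752 -0.1183  0.045 ] ang -3.8 tilt 0.04 open 0.407 F [ 0.1  0.4 -0.1]
delta cm [-0.01 -0.06  0.28] turn 0.2
[ 0.47506712 -0.1176036 ]
```

View pics/b_side.png

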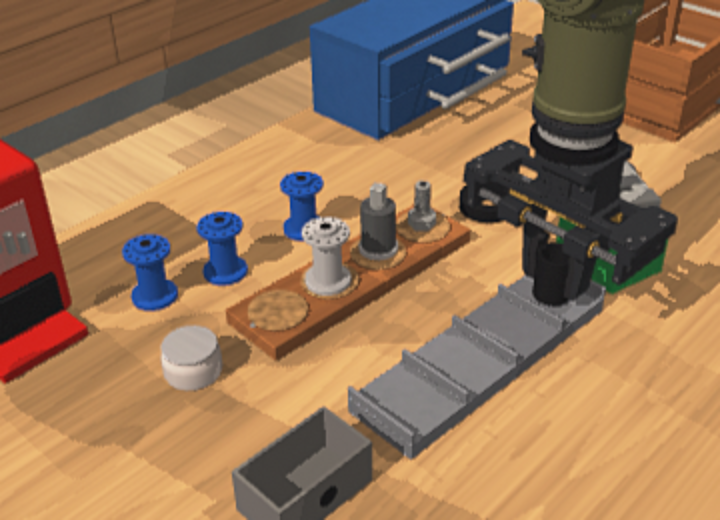

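>>> send_rows(
  series=[
    {"delta_pos":[0,0,0.1],"turn":0,"jaw":1},
    {"delta_pos":[0,0,0.25],"turn":0,"jaw":1},
    {"delta_pos":[0,0,0.25],"turn":0,"jaw":1},
    {"delta_pos":[0,0,0.25],"turn":0,"jaw":0.5},
    {"delta_pos":[0,0,0.25],"turn":0,"jaw":0.4},
    {"delta_pos":[0,0,0.25],"turn":0,"jaw":0.2},
    {"delta_pos":[0,0,0.25],"turn":0,"jaw":0.1},
    {"delta_pos":[0,0,0.25],"turn":0,"jaw":0},
  ],
)

```text
clock: 7.88
tool_pos: [0.4748, -0.1183, 0.0422]
eef_rot: [0.999, -0.034, 0.0, -0.0]
contact_force: [0.3, -0.0, -1.0]
opening: 0.76
```

```bash
python3 d.py s hub 0.18
```

```text
t 7.88 p [ 0.4748 -0.1183  0.0422] ang -3.9 tilt 0.01 open 0.76 F [ 0.3 -0.  -1. ]
delta cm [ 16.69 -13.7  -13.77] turn 0.1
[0.65050811 0.00711918]
```

>>> send_rows(
  series=[
    {"delta_pos":[0,0,-1],"turn":0,"jaw":0},
    {"delta_pos":[0,0,-3.5],"turn":0,"jaw":0},
    {"delta_pos":[0,0,-7],"turn":0,"jaw":0},
    {"delta_pos":[0,0,-10.5],"turn":0,"jaw":0},
    {"delta_pos":[2,-1.6,-13.8],"turn":0,"jaw":0},
    {"delta_pos":[4.5,-3.7,-13.8],"turn":0,"jaw":0},
    {"delta_pos":[7,-5.8,-13.8],"turn":0,"jaw":0},
    {"delta_pos":[9.5,-7.9,-13.8],"turn":0,"jaw":0},
  ],
)

```text
clock: 8.55
tool_pos: [0.576, -0.0451, 0.1822]
eef_rot: [0.999, -0.034, 0.001, -0.0]
contact_force: [-0.0, -0.3, 0.2]
opening: 1.0
```

>>> send_rows(
  series=[
    {"delta_pos":[2.5,-2,0],"turn":0,"jaw":0},
    {"delta_pos":[5,-4,0],"turn":0,"jaw":0},
    {"delta_pos":[6.5,-5.2,0],"turn":0,"jaw":0},
    {"delta_pos":[7.2,-5.8,0],"turn":0,"jaw":0},
    {"delta_pos":[7.2,-5.8,0],"turn":0,"jaw":0},
    {"delta_pos":[7.2,-5.8,0],"turn":0,"jaw":0},
  ],
)

```text
clock: 9.05
tool_pos: [0.6495, 0.0062, 0.1802]
eef_rot: [0.999, -0.034, -0.001, 0.0]
contact_force: [-0.3, -0.4, -0.2]
opening: 1.0
```

```bash
python3 d.py s hub 0.067;python3 -c "
from h import *
for c in('side','top'): cv2.imwrite(f'pics/c_{c}.png',cv2.resize(vision.snapshot(c)[80:340,140:500],None,fx=2,fy=2))"; python3 d.py s hub 0.067
```

```text
t 9.05 p [0.6495 0.0062 0.1802] ang -3.9 tilt 0.1 open 1.0 F [-0.3 -0.4 -0.2]
delta cm [ 0.12 -0.11 11.32] turn 0.1
[0.65050811 0.00711918]
t 9.15 p [0.649  0.0051 0.1803] ang -4.0 tilt 0.13 open 0.999 F [-0.6 -0.5  0.1]
delta cm [ 0.15 -0.22 11.33] turn 0.0
[0.65050811 0.00711918]
```

View pics/c_side.png

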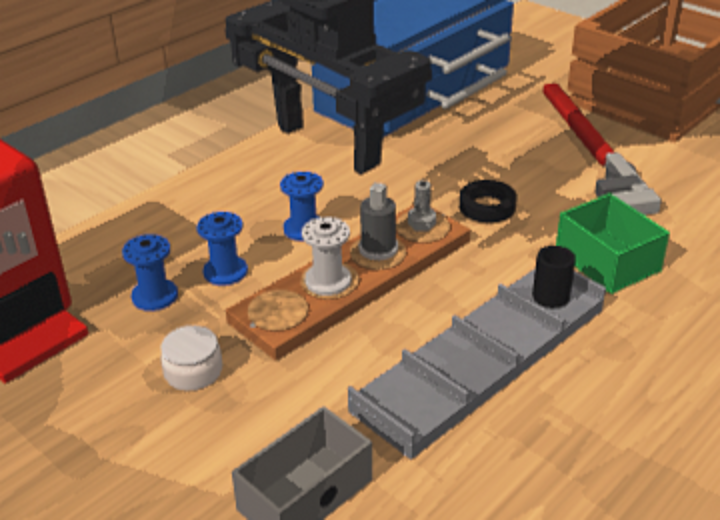

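The sleeve stands upright in the rightmost bay at (553,277) in the crop, and the gripper is now above the silver hub. I'll take the hub by its upper flange.

>>> send_rows(
  series=[
    {"delta_pos":[0.1,-0.2,2.5],"turn":0,"jaw":0},
    {"delta_pos":[0.1,-0.2,5],"turn":0,"jaw":0},
    {"delta_pos":[0.1,-0.2,7.5],"turn":0,"jaw":0},
    {"delta_pos":[0.1,-0.2,9.5],"turn":0,"jaw":0},
    {"delta_pos":[0.1,-0.2,10.8],"turn":0,"jaw":0},
    {"delta_pos":[0.1,-0.2,11.3],"turn":0,"jaw":0.2},
    {"delta_pos":[0.1,-0.2,11.3],"turn":0,"jaw":0.3},
    {"delta_pos":[0.1,-0.2,11.3],"turn":0,"jaw":0.35},
  ],
)

```text
clock: 9.82
tool_pos: [0.6521, 0.0085, 0.0681]
eef_rot: [0.999, -0.034, 0.001, 0.0]
contact_force: [-0.5, 0.5, 0.7]
opening: 0.798
```

```bash
python3 d.py s hub 0.067
```

```text
t 9.82 p [0.6521 0.0085 0.0681] ang -3.9 tilt 0.06 open 0.798 F [-0.5  0.5  0.7]
delta cm [-0.15  0.15  0.11] turn 0.1
[0.65050811 0.00711918]
```

>>> send_rows(
  series=[
    {"delta_pos":[0,0,0.1],"turn":0,"jaw":0.4},
    {"delta_pos":[-0.05,0,0.1],"turn":0,"jaw":0.42},
    {"delta_pos":[-0.05,0,0.1],"turn":0,"jaw":0.44},
    {"delta_pos":[-0.05,0,0.1],"turn":0,"jaw":0.46},
    {"delta_pos":[-0.05,0,0.1],"turn":0,"jaw":0.48},
    {"delta_pos":[-0.05,0,0.1],"turn":0,"jaw":0.5},
    {"delta_pos":[-0.05,0,0.1],"turn":0,"jaw":1},
    {"delta_pos":[-0.05,0,0.1],"turn":0,"jaw":1},
  ],
  force=30,
)

```text
clock: 10.48
tool_pos: [0.6509, 0.0092, 0.0663]
eef_rot: [0.999, -0.034, -0.0, -0.0]
contact_force: [-1.9, 0.0, 2.9]
opening: 0.473
```

>>> send_rows(
  series=[
    {"delta_pos":[0,0,0],"turn":0,"jaw":1},
    {"delta_pos":[0,0,0],"turn":0,"jaw":1},
    {"delta_pos":[0,0,-0.3],"turn":0,"jaw":1},
    {"delta_pos":[0,0,-0.8],"turn":0,"jaw":1},
    {"delta_pos":[0,0,-1.5],"turn":0,"jaw":1},
    {"delta_pos":[0,0,-2.5],"turn":0,"jaw":1},
    {"delta_pos":[0,0,-2.5],"turn":0,"jaw":1},
  ],
)

```text
clock: 11.07
tool_pos: [0.6529, 0.009, 0.0936]
eef_rot: [0.999, -0.034, 0.002, -0.0]
contact_force: [-0.0, -0.0, -1.3]
opening: 0.479
```

```bash
python3 -c "
from h import *
for c in('side',): cv2.imwrite(f'pics/e_{c}.png',cv2.resize(vision.snapshot(c)[80:340,140:500],None,fx=2,fy=2))"; python3 d.py r hub 0.182
```

```text
t 11.12 p [0.6525 0.009  0.0928] ang -3.9 tilt 0.19 open 0.478 F [-0.6 -1.  -1.8]
delta cm [-16.85   7.23  -8.98] turn 0.1
[ 0.47922237 -0.05173453]
```

View pics/e_side.png

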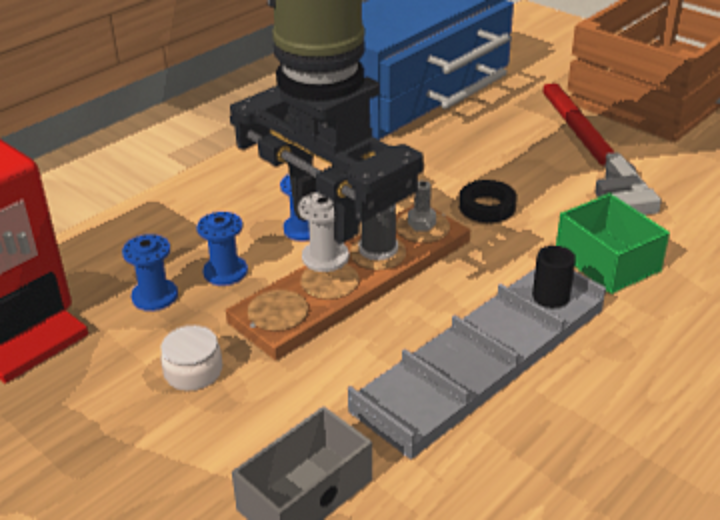

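```bash
python3 -c "
from h import *
im=vision.snapshot('side')
cv2.imwrite('pics/f_side.png',cv2.resize(im[130:230,230:370],None,fx=5.7,fy=5.7,interpolation=cv2.INTER_CUBIC))
im=vision.snapshot('top')
cv2.imwrite('pics/f_top.png',cv2.resize(im[80:340,140:500],None,fx=2,fy=2))"; python3 d.py r hub 0.182
```

```text
t 11.22 p [0.6514 0.0091 0.0916] ang -3.9 tilt 0.04 open 0.476 F [ 0.2  0.3 -2. ]
delta cm [-16.76   7.23  -9.06] turn 0.1
[ 0.47922237 -0.05173453]
```

View pics/f_side.png

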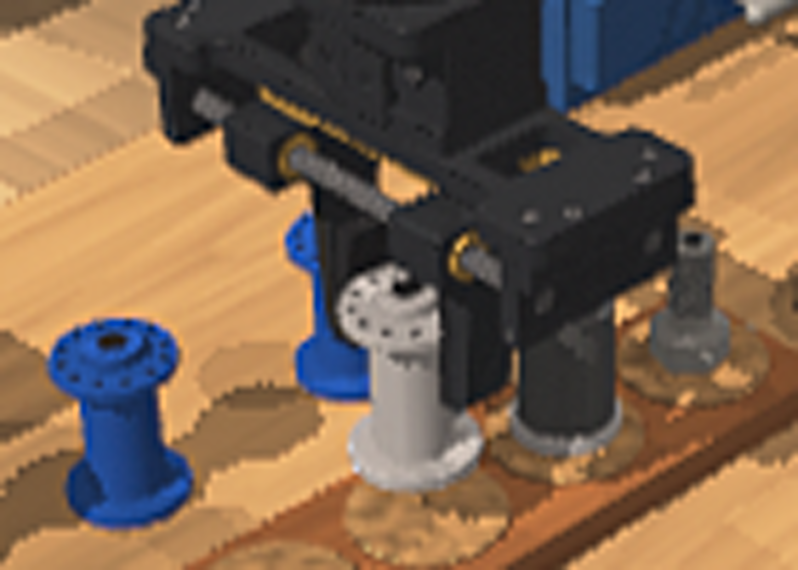

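View pics/f_top.png

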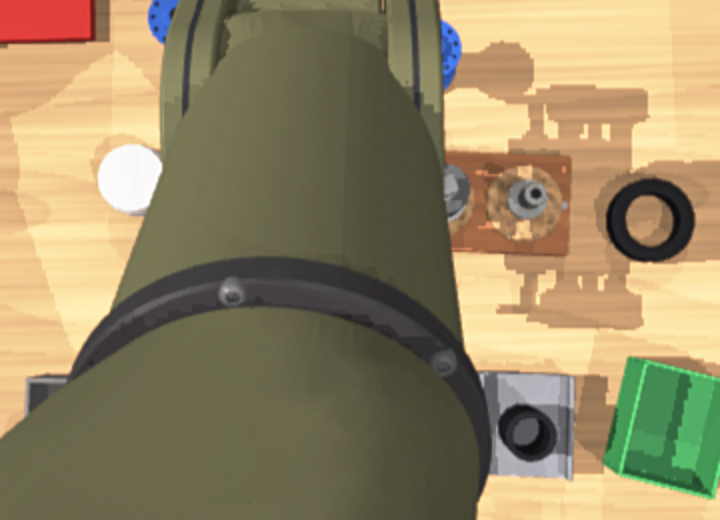

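```bash
python3 -c "
from h import *
im=vision.snapshot('side')
p=np.array([.6514,.0091])
from d import show; show(None)
for off in(0,-.01):
  for zb in(.0455,):
    for K in PART['hub_mid']:
        h=cv2.convexHull(proj('side',K+[p[0],p[1]-off,zb]).astype(np.float32)); cv2.polylines(im,[np.round(h*16).astype(np.int32)],True,(0,0,255) if off==0 else (0,255,0),1,shift=4)
cv2.imwrite('pics/g_side.png',cv2.resize(im[130:230,230:370],None,fx=5.7,fy=5.7,interpolation=cv2.INTER_CUBIC))
"
```

```text
t 11.27 p [0.6511 0.0091 0.0912] ang -3.9 tilt 0.01 open 0.474 F [ 0.3  0.3 -2.2]
```

View pics/g_side.png

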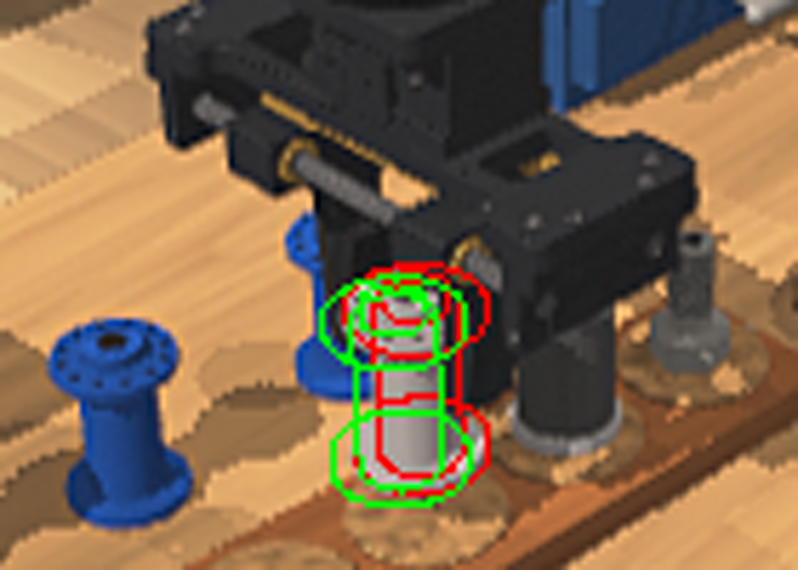

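The hub hangs upright between the jaws, about 3 mm off centre. The opening reads 42 mm instead of 46, but the hub's outline agrees with a centred grip. I'll carry on.

>>> send_rows(
  series=[
    {"delta_pos":[0,0,-2],"turn":0,"jaw":1},
    {"delta_pos":[0,0,-4],"turn":0,"jaw":1},
    {"delta_pos":[0,0,-6],"turn":0,"jaw":1},
    {"delta_pos":[-1,0.5,-8],"turn":0,"jaw":1},
    {"delta_pos":[-3,1.3,-9],"turn":0,"jaw":1},
    {"delta_pos":[-5,2.2,-9],"turn":0,"jaw":1},
    {"delta_pos":[-7,3,-9],"turn":0,"jaw":1},
    {"delta_pos":[-9,3.9,-9],"turn":0,"jaw":1},
  ],
)

```text
clock: 11.93
tool_pos: [0.5577, -0.0238, 0.1812]
eef_rot: [0.999, -0.033, -0.0, -0.0]
contact_force: [0.8, -0.2, -1.4]
opening: 0.48
```

>>> send_rows(
  series=[
    {"delta_pos":[-2,0.9,0],"turn":0,"jaw":1},
    {"delta_pos":[-4,1.8,0],"turn":0,"jaw":1},
    {"delta_pos":[-6,2.6,0],"turn":0,"jaw":1},
    {"delta_pos":[-7.2,3.1,0],"turn":0,"jaw":1},
    {"delta_pos":[-7.8,3.4,0],"turn":0,"jaw":1},
    {"delta_pos":[-7.8,3.4,1],"turn":0,"jaw":1},
    {"delta_pos":[-7.8,3.4,2],"turn":0,"jaw":1},
    {"delta_pos":[-7.8,3.4,2],"turn":0,"jaw":1},
  ],
)

```text
clock: 12.6
tool_pos: [0.4786, -0.0522, 0.16]
eef_rot: [0.999, -0.033, -0.001, -0.0]
contact_force: [-0.5, -0.3, -1.9]
opening: 0.478
```

```bash
python3 d.py r hub 0.0645
```

```text
t 12.6 p [ 0.4786 -0.0522  0.16  ] ang -3.8 tilt 0.09 open 0.478 F [-0.5 -0.3 -1.9]
delta cm [ 0.08 -0.05  9.55] turn 0.2
[ 0.47922237 -0.05173453]
```

>>> send_rows(
  series=[
    {"delta_pos":[0,0.2,2],"turn":0,"jaw":1},
    {"delta_pos":[0,0.2,4],"turn":0,"jaw":1},
    {"delta_pos":[0,0.2,6],"turn":0,"jaw":1},
    {"delta_pos":[0,0.2,7.5],"turn":0,"jaw":1},
    {"delta_pos":[0,0.2,8.5],"turn":0,"jaw":1},
    {"delta_pos":[0,0.2,9],"turn":0,"jaw":1},
    {"delta_pos":[0,0.2,9.3],"turn":0,"jaw":1},
    {"delta_pos":[0,0.2,9.3],"turn":0,"jaw":1},
  ],
)

```text
clock: 13.27
tool_pos: [0.4789, -0.0544, 0.0682]
eef_rot: [0.999, -0.034, 0.0, -0.0]
contact_force: [0.4, -0.1, -2.0]
opening: 0.481
```

```bash
python3 d.py r hub 0.0635;  python3 -c "
from h import *
for c in('side',): cv2.imwrite(f'pics/i_{c}.png',cv2.resize(vision.snapshot(c)[150:300,290:490],None,fx=4,fy=4))"; python3 d.py r hub 0.0635
```

```text
t 13.27 p [ 0.4789 -0.0544  0.0682] ang -3.8 tilt 0.02 open 0.481 F [ 0.4 -0.1 -2. ]
delta cm [ 0.02 -0.27  0.47] turn 0.2
[ 0.47922237 -0.05173453]
t 13.32 p [ 0.479  -0.0545  0.0686] ang -3.9 tilt 0.05 open 0.48 F [ 0.5  0.3 -1. ]
delta cm [ 0.   -0.27  0.51] turn 0.1
[ 0.47922237 -0.05173453]
```

View pics/i_side.png

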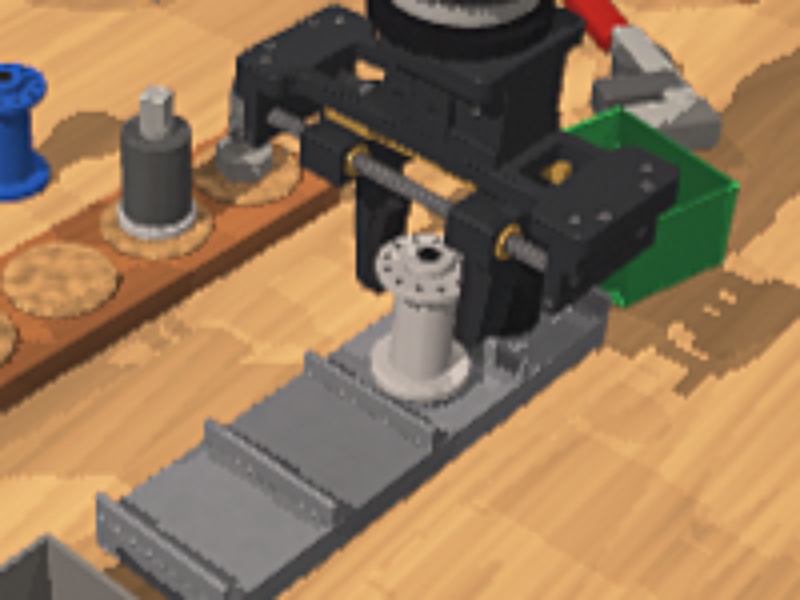

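```bash
python3 -c "
from h import *
from d import *
im=vision.snapshot('side')
for d in nets.trace('side','hub_mid'):
    m=d['region']; print(round(d['score'],2),(np.array(d['location'])*[400,640]).astype(int),m.sum())
show(None)
x0=on(RK,-.033)
for dy,col in((0,(0,0,255)),(.008,(0,255,0)),(.014,(255,0,0))):
    P=PART['hub_mid']; p=on(RK,-.033+dy)
    for K in P[:1]+P[2:3]:
        h=cv2.convexHull(proj('side',K+[p[0],p[1],.0225]).astype(np.float32)); cv2.polylines(im,[np.round(h*16).astype(np.int32)],True,col,1,shift=4)
cv2.imwrite('pics/j_side.png',cv2.resize(im[180:260,340:460],None,fx=6.5,fy=6.5,interpolation=cv2.INTER_CUBIC))
"
```

```text
0.85 [217 215] 720
0.8 [231 392] 768
0.69 [185 290] 567
0.59 [202 253] 634
t 13.42 p [ 0.4791 -0.0545  0.0689] ang -3.9 tilt 0.08 open 0.479 F [ 1.   0.2 -0.9]
```

View pics/j_side.png

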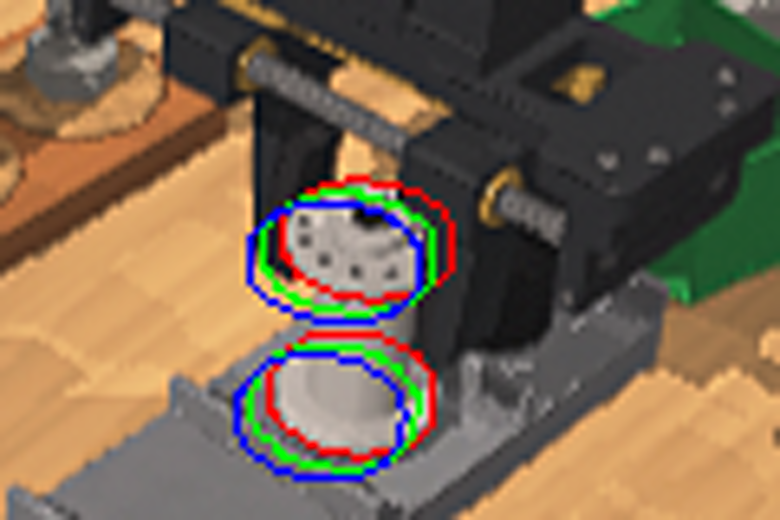

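>>> send_rows(
  series=[
    {"delta_pos":[0,0,0.15],"turn":0,"jaw":1},
    {"delta_pos":[0,0,0.3],"turn":0,"jaw":1},
    {"delta_pos":[0,0,0.4],"turn":0,"jaw":1},
    {"delta_pos":[0,0,0.4],"turn":0,"jaw":1},
  ],
)

```text
clock: 13.75
tool_pos: [0.4785, -0.0544, 0.0641]
eef_rot: [0.999, -0.034, -0.0, -0.0]
contact_force: [0.4, 0.2, -1.0]
opening: 0.474
```

```bash
python3 d.py r hub 0.0635
```

```text
t 13.75 p [ 0.4785 -0.0544  0.0641] ang -3.9 tilt 0.01 open 0.474 F [ 0.4  0.2 -1. ]
delta cm [ 0.05 -0.27  0.06] turn 0.1
[ 0.47922237 -0.05173453]
```

>>> send_rows(
  series=[
    {"delta_pos":[0,0,0.08],"turn":0,"jaw":1},
    {"delta_pos":[0,0,0.08],"turn":0,"jaw":1},
    {"delta_pos":[0,0,0.08],"turn":0,"jaw":0.5},
    {"delta_pos":[0,0,0.08],"turn":0,"jaw":0.46},
    {"delta_pos":[0,0,0.08],"turn":0,"jaw":0.42},
    {"delta_pos":[0,0,0.08],"turn":0,"jaw":0.3},
    {"delta_pos":[0,0,0.08],"turn":0,"jaw":0.1},
    {"delta_pos":[0,0,0.08],"turn":0,"jaw":0},
  ],
)

```text
clock: 14.42
tool_pos: [0.4786, -0.0545, 0.0635]
eef_rot: [0.999, -0.034, 0.0, -0.0]
contact_force: [-0.5, 0.4, 0.2]
opening: 0.786
```

>>> send_rows(
  series=[
    {"delta_pos":[0,0,0],"turn":0,"jaw":0},
    {"delta_pos":[0,0,0],"turn":0,"jaw":0},
    {"delta_pos":[0,0,-1],"turn":0,"jaw":0},
    {"delta_pos":[0,0,-3.5],"turn":0,"jaw":0},
    {"delta_pos":[0,0,-7],"turn":0,"jaw":0},
    {"delta_pos":[0,0,-10],"turn":0,"jaw":0},
    {"delta_pos":[0,0,-11.5],"turn":0,"jaw":0},
  ],
)

```text
clock: 15.0
tool_pos: [0.4795, -0.0547, 0.182]
eef_rot: [0.999, -0.034, 0.002, -0.0]
contact_force: [0.5, 0.5, -1.0]
opening: 1.003
```

```bash
python3 d.py s cartridge 0.18;  python3 -c "
from h import *
for c in('side',): cv2.imwrite(f'pics/k_{c}.png',cv2.resize(vision.snapshot(c)[130:330,220:480],None,fx=3,fy=3))"
```

```text
t 15.0 p [ 0.4795 -0.0547  0.182 ] ang -3.9 tilt 0.25 open 1.003 F [ 0.5  0.5 -1. ]
delta cm [16.63 -0.72  0.28] turn 0.1
[ 0.64589189 -0.05871918]
```

View pics/k_side.png

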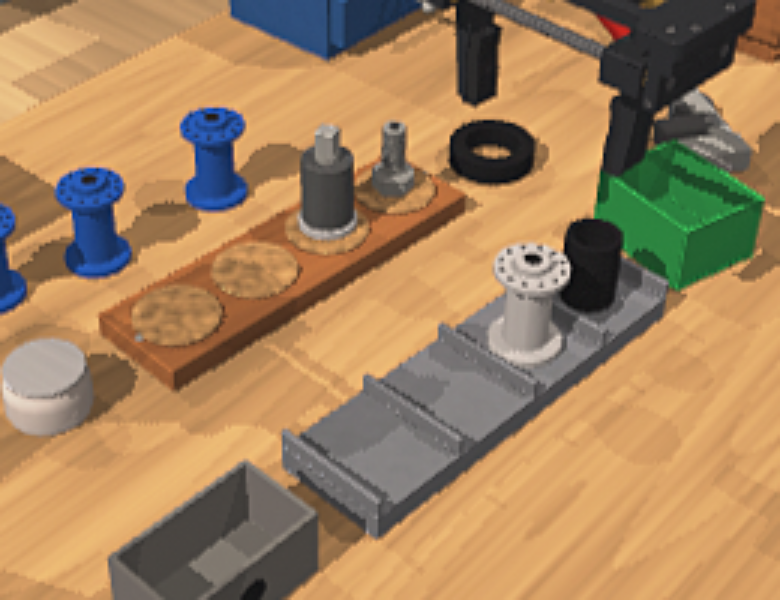

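The hub stands upright in the third bay at (530,305) in the crop, and the sleeve is undisturbed. The cartridge is next.

>>> send_rows(
  series=[
    {"delta_pos":[2,0,0.3],"turn":0,"jaw":0},
    {"delta_pos":[5,-0.2,0.3],"turn":0,"jaw":0},
    {"delta_pos":[8.5,-0.3,0.3],"turn":0,"jaw":0},
    {"delta_pos":[12,-0.5,0.3],"turn":0,"jaw":0},
    {"delta_pos":[14.5,-0.6,0.3],"turn":0,"jaw":0},
    {"delta_pos":[16.2,-0.7,0.3],"turn":0,"jaw":0},
    {"delta_pos":[16.6,-0.7,0.3],"turn":0,"jaw":0},
    {"delta_pos":[16.6,-0.7,0.3],"turn":0,"jaw":0},
  ],
)

```text
clock: 15.72
tool_pos: [0.6447, -0.0585, 0.1749]
eef_rot: [0.999, -0.034, -0.0, -0.0]
contact_force: [0.8, -0.2, 0.1]
opening: 1.004
```

```bash
python3 d.py s cartridge 0.051
```

```text
t 15.72 p [ 0.6447 -0.0585  0.1749] ang -3.8 tilt 0.02 open 1.004 F [ 0.8 -0.2  0.1]
delta cm [1.200e-01 1.000e-02 1.239e+01] turn 0.2
[ 0.64589189 -0.05871918]
```

>>> send_rows(
  series=[
    {"delta_pos":[0.1,0,2.5],"turn":0,"jaw":0},
    {"delta_pos":[0.1,0,5],"turn":0,"jaw":0},
    {"delta_pos":[0.1,0,7.5],"turn":0,"jaw":0},
    {"delta_pos":[0.1,0,9.5],"turn":0,"jaw":0},
    {"delta_pos":[0.1,0,11],"turn":0,"jaw":0},
    {"delta_pos":[0.1,0,12],"turn":0,"jaw":0},
    {"delta_pos":[0.1,0,12.5],"turn":0,"jaw":0.2},
    {"delta_pos":[0.1,0,12.5],"turn":0,"jaw":0.4},
  ],
)

```text
clock: 16.38
tool_pos: [0.6443, -0.0587, 0.0498]
eef_rot: [0.999, -0.034, -0.001, -0.0]
contact_force: [0.3, 1.4, 0.1]
opening: 0.873
```

```bash
python3 d.py s cartridge 0.051
```

```text
t 16.38 p [ 0.6443 -0.0587  0.0498] ang -3.9 tilt 0.14 open 0.873 F [0.3 1.4 0.1]
delta cm [ 0.16 -0.01 -0.13] turn 0.1
[ 0.64589189 -0.05871918]
```

>>> send_rows(
  series=[
    {"delta_pos":[0.1,0,-0.1],"turn":0,"jaw":0.45},
    {"delta_pos":[0.1,0,-0.1],"turn":0,"jaw":0.5},
    {"delta_pos":[0.1,0,-0.1],"turn":0,"jaw":0.53},
    {"delta_pos":[0.1,0,-0.1],"turn":0,"jaw":0.56},
    {"delta_pos":[0.1,0,-0.1],"turn":0,"jaw":0.58},
    {"delta_pos":[0.1,0,-0.1],"turn":0,"jaw":0.6},
    {"delta_pos":[0.1,0,-0.1],"turn":0,"jaw":1},
    {"delta_pos":[0.1,0,-0.1],"turn":0,"jaw":1},
  ],
  force=35,
)

```text
clock: 17.05
tool_pos: [0.6474, -0.0588, 0.0518]
eef_rot: [0.999, -0.034, 0.001, -0.0]
contact_force: [0.9, -0.3, 1.9]
opening: 0.401
```

>>> send_rows(
  series=[
    {"delta_pos":[0,0,0],"turn":0,"jaw":1},
    {"delta_pos":[0,0,0],"turn":0,"jaw":1},
    {"delta_pos":[0,0,0],"turn":0,"jaw":1},
    {"delta_pos":[0,0,0],"turn":0,"jaw":1},
  ],
)

```text
clock: 17.38
tool_pos: [0.6474, -0.0587, 0.0518]
eef_rot: [0.999, -0.034, 0.001, -0.0]
contact_force: [1.5, -0.5, 5.2]
opening: 0.396
```

```bash
python3 d.py s cartridge 0.16
```

```text
t 17.38 p [ 0.6474 -0.0587  0.0518] ang -3.8 tilt 0.09 open 0.396 F [ 1.5 -0.5  5.2]
delta cm [-1.300e-01  1.000e-02 -1.082e+01] turn 0.2
[ 0.64589189 -0.05871918]
```

>>> send_rows(
  series=[
    {"delta_pos":[0,0,-0.5],"turn":0,"jaw":1},
    {"delta_pos":[0,0,-1.5],"turn":0,"jaw":1},
    {"delta_pos":[0,0,-3.5],"turn":0,"jaw":1},
    {"delta_pos":[0,0,-6],"turn":0,"jaw":1},
    {"delta_pos":[0,0,-8.5],"turn":0,"jaw":1},
    {"delta_pos":[0,0,-10.5],"turn":0,"jaw":1},
    {"delta_pos":[0,0,-11],"turn":0,"jaw":1},
    {"delta_pos":[0,0,-11],"turn":0,"jaw":1},
  ],
)

```text
clock: 18.05
tool_pos: [0.647, -0.0589, 0.1629]
eef_rot: [0.999, -0.034, 0.001, -0.0]
contact_force: [-0.2, -0.7, -3.1]
opening: 0.4
```

```bash
python3 d.py r cartridge 0.16;  python3 -c "
from h import *
for c in('side',): cv2.imwrite(f'pics/l_{c}.png',cv2.resize(vision.snapshot(c)[80:330,220:480],None,fx=2.3,fy=2.3))"
```

```text
t 18.05 p [ 0.647  -0.0589  0.1629] ang -3.9 tilt 0.11 open 0.4 F [-0.2 -0.7 -3.1]
delta cm [-16.81  -6.18   0.26] turn 0.1
[0.48337763 0.01413453]
```

View pics/l_side.png

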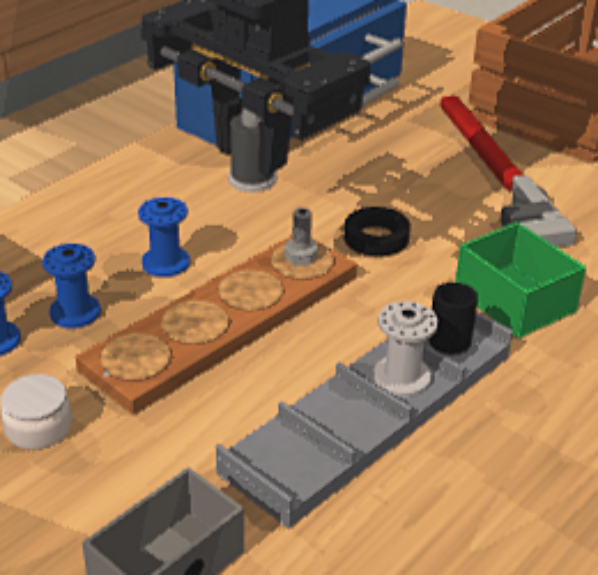

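The cartridge hangs upright at (252,150) in the crop. I'll carry it to the second bay from the left.

>>> send_rows(
  series=[
    {"delta_pos":[-1.5,-0.5,0],"turn":0,"jaw":1},
    {"delta_pos":[-4,-1.5,0],"turn":0,"jaw":1},
    {"delta_pos":[-7,-2.6,0],"turn":0,"jaw":1},
    {"delta_pos":[-10,-3.7,0],"turn":0,"jaw":1},
    {"delta_pos":[-13,-4.8,0],"turn":0,"jaw":1},
    {"delta_pos":[-15.5,-5.7,0],"turn":0,"jaw":1},
    {"delta_pos":[-16.8,-6.2,0],"turn":0,"jaw":1},
    {"delta_pos":[-16.8,-6.2,0],"turn":0,"jaw":1},
  ],
)

```text
clock: 18.77
tool_pos: [0.4776, 0.016, 0.1599]
eef_rot: [0.999, -0.032, -0.005, -0.0]
contact_force: [-1.0, 0.6, -2.1]
opening: 0.401
```

```bash
python3 d.py r cartridge 0.0495
```

```text
t 18.77 p [0.4776 0.016  0.1599] ang -3.7 tilt 0.53 open 0.401 F [-1.   0.6 -2.1]
delta cm [ 0.69  0.15 11.03] turn 0.3
[0.48337763 0.01413453]
```

>>> send_rows(
  series=[
    {"delta_pos":[0,0,0],"turn":0,"jaw":1},
    {"delta_pos":[0,0,2],"turn":0,"jaw":1},
    {"delta_pos":[0,0,4],"turn":0,"jaw":1},
    {"delta_pos":[0,0,6],"turn":0,"jaw":1},
    {"delta_pos":[0,0,8],"turn":0,"jaw":1},
    {"delta_pos":[0,0,9],"turn":0,"jaw":1},
    {"delta_pos":[0,0,9.5],"turn":0,"jaw":1},
    {"delta_pos":[0,0,9.5],"turn":0,"jaw":1},
  ],
)

```text
clock: 19.43
tool_pos: [0.4833, 0.014, 0.0653]
eef_rot: [0.999, -0.034, -0.001, 0.0]
contact_force: [-0.1, 0.0, -2.2]
opening: 0.402
```

```bash
python3 d.py r cartridge 0.0495
```

```text
t 19.43 p [0.4833 0.014  0.0653] ang -3.9 tilt 0.07 open 0.402 F [-0.1  0.  -2.2]
delta cm [ 0.01 -0.02  1.58] turn 0.1
[0.48337763 0.01413453]
```

>>> send_rows(
  series=[
    {"delta_pos":[0,0,0.5],"turn":0,"jaw":1},
    {"delta_pos":[0,0,1],"turn":0,"jaw":1},
    {"delta_pos":[0,0,1.4],"turn":0,"jaw":1},
    {"delta_pos":[0,0,1.55],"turn":0,"jaw":1},
    {"delta_pos":[0,0,1.6],"turn":0,"jaw":1},
    {"delta_pos":[0,0,1.6],"turn":0,"jaw":1},
  ],
)

```text
clock: 19.93
tool_pos: [0.4833, 0.0144, 0.0505]
eef_rot: [0.999, -0.034, 0.0, -0.0]
contact_force: [1.1, -0.8, -3.1]
opening: 0.399
```

```bash
python3 d.py r cartridge 0.0495;  python3 -c "
from h import *
for c in('side',): cv2.imwrite(f'pics/m_{c}.png',cv2.resize(vision.snapshot(c)[130:330,220:480],None,fx=3,fy=3))"; python3 d.py r cartridge 0.0495
```

```text
t 19.93 p [0.4833 0.0144 0.0505] ang -3.9 tilt 0.01 open 0.399 F [ 1.1 -0.8 -3.1]
delta cm [0.01 0.03 0.1 ] turn 0.1
[0.48337763 0.01413453]
t 19.98 p [0.4833 0.0144 0.0506] ang -3.9 tilt 0.02 open 0.399 F [-0.7 -0.1 -3.2]
delta cm [0.01 0.03 0.11] turn 0.1
[0.48337763 0.01413453]
```

View pics/m_side.png

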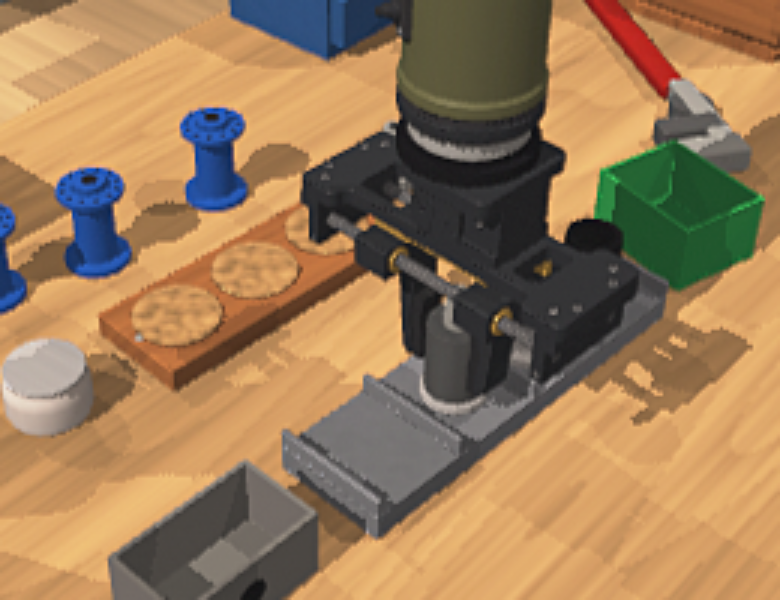

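>>> send_rows(
  series=[
    {"delta_pos":[0,0,0.08],"turn":0,"jaw":1},
    {"delta_pos":[0,0,0.15],"turn":0,"jaw":1},
    {"delta_pos":[0,0,0.15],"turn":0,"jaw":1},
    {"delta_pos":[0,0,0.15],"turn":0,"jaw":0.58},
    {"delta_pos":[0,0,0.15],"turn":0,"jaw":0.54},
    {"delta_pos":[0,0,0.15],"turn":0,"jaw":0.4},
    {"delta_pos":[0,0,0.15],"turn":0,"jaw":0.2},
    {"delta_pos":[0,0,0.15],"turn":0,"jaw":0},
  ],
)

```text
clock: 20.65
tool_pos: [0.4833, 0.0144, 0.049]
eef_rot: [0.999, -0.034, 0.0, -0.0]
contact_force: [0.4, 0.7, -0.1]
opening: 0.664
```

>>> send_rows(
  series=[
    {"delta_pos":[0,0,0],"turn":0,"jaw":0},
    {"delta_pos":[0,0,0],"turn":0,"jaw":0},
    {"delta_pos":[0,0,-1],"turn":0,"jaw":0},
    {"delta_pos":[0,0,-4],"turn":0,"jaw":0},
    {"delta_pos":[0,0,-7.5],"turn":0,"jaw":0},
    {"delta_pos":[0,0,-11],"turn":0,"jaw":0},
    {"delta_pos":[0,0,-13],"turn":0,"jaw":0},
    {"delta_pos":[0,0,-13],"turn":0,"jaw":0},
  ],
)

```text
clock: 21.32
tool_pos: [0.4854, 0.0144, 0.1834]
eef_rot: [0.999, -0.034, 0.004, -0.001]
contact_force: [-0.1, 0.1, -0.3]
opening: 0.999
```

```bash
python3 d.py s bolt 0.18;  python3 -c "
from h import *
for c in('side',): cv2.imwrite(f'pics/n_{c}.png',cv2.resize(vision.snapshot(c)[130:330,220:480],None,fx=3,fy=3))"
```

```text
t 21.32 p [0.4854 0.0144 0.1834] ang -3.9 tilt 0.47 open 0.999 F [-0.1  0.1 -0.3]
delta cm [16.49 12.81  0.45] turn 0.1
[ 0.64127566 -0.12455755]
```

View pics/n_side.png

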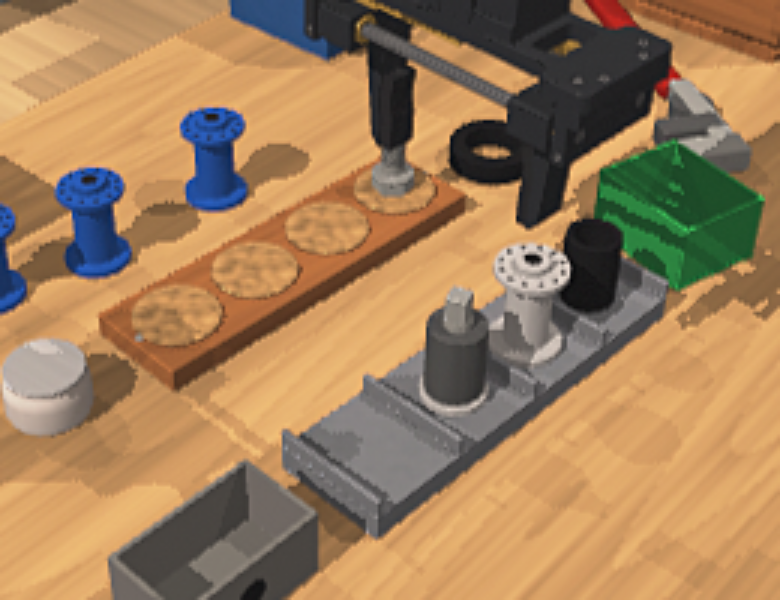

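The cartridge stands upright in its bay at (457,350) in the crop. The bolt is next.

>>> send_rows(
  series=[
    {"delta_pos":[1.5,1.2,0.3],"turn":0,"jaw":0},
    {"delta_pos":[4,3.1,0.3],"turn":0,"jaw":0},
    {"delta_pos":[7,5.4,0.3],"turn":0,"jaw":0},
    {"delta_pos":[10,7.8,0.3],"turn":0,"jaw":0},
    {"delta_pos":[13,10.1,0.3],"turn":0,"jaw":0},
    {"delta_pos":[15.5,12,0.3],"turn":0,"jaw":0},
    {"delta_pos":[16.5,12.8,0.3],"turn":0,"jaw":0},
    {"delta_pos":[16.5,12.8,0.3],"turn":0,"jaw":0},
  ],
)

```text
clock: 22.03
tool_pos: [0.6402, -0.1281, 0.1742]
eef_rot: [0.999, -0.036, -0.0, 0.001]
contact_force: [0.7, -0.8, 0.9]
opening: 1.003
```

>>> send_rows(
  series=[
    {"delta_pos":[0,0,0],"turn":0,"jaw":0},
    {"delta_pos":[0,0,2],"turn":0,"jaw":0},
    {"delta_pos":[0,0,4],"turn":0,"jaw":0},
    {"delta_pos":[0,0,5],"turn":0,"jaw":0},
    {"delta_pos":[0,0,5],"turn":0,"jaw":0},
  ],
)

```text
clock: 22.45
tool_pos: [0.6362, -0.1223, 0.1231]
eef_rot: [0.999, -0.033, -0.003, -0.001]
contact_force: [0.1, 0.4, -0.1]
opening: 0.995
```

```bash
python3 d.py s bolt 0.049;  python3 -c "
from h import *
for c in('side',): cv2.imwrite(f'pics/o_{c}.png',cv2.resize(vision.snapshot(c)[100:260,280:440],None,fx=3.7,fy=3.7))"; python3 d.py s bolt 0.049
```

```text
t 22.45 p [ 0.6362 -0.1223  0.1231] ang -3.8 tilt 0.42 open 0.995 F [ 0.1  0.4 -0.1]
delta cm [0.57 0.21 7.4 ] turn 0.2
[ 0.64127566 -0.12455755]
t 22.5 p [ 0.6375 -0.1229  0.1247] ang -3.8 tilt 0.24 open 0.998 F [-0.4  0.3 -0.7]
delta cm [0.42 0.15 7.57] turn 0.2
[ 0.64127566 -0.12455755]
```

View pics/o_side.png

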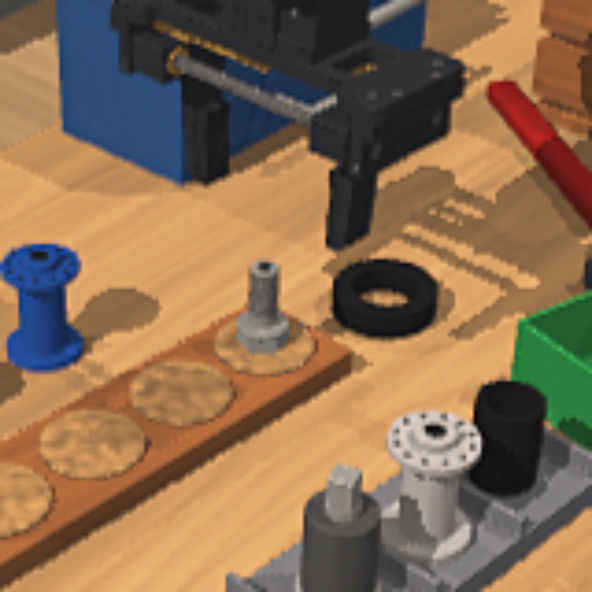

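>>> send_rows(
  series=[
    {"delta_pos":[0.2,0.1,2],"turn":0,"jaw":0},
    {"delta_pos":[0.2,0.1,4],"turn":0,"jaw":0},
    {"delta_pos":[0.2,0.1,6],"turn":0,"jaw":0},
    {"delta_pos":[0.2,0.1,7.2],"turn":0,"jaw":0.2},
    {"delta_pos":[0.2,0.1,7.4],"turn":0,"jaw":0.4},
    {"delta_pos":[0.2,0.1,7.4],"turn":0,"jaw":0.5},
    {"delta_pos":[0.2,0.1,7.4],"turn":0,"jaw":0.5},
  ],
)

```text
clock: 23.08
tool_pos: [0.642, -0.1256, 0.0531]
eef_rot: [0.999, -0.034, 0.001, 0.0]
contact_force: [-0.2, 0.0, 0.4]
opening: 0.721
```

```bash
python3 d.py s bolt 0.049
```

```text
t 23.08 p [ 0.642  -0.1256  0.0531] ang -3.8 tilt 0.11 open 0.721 F [-0.2  0.   0.4]
delta cm [-0.08 -0.1   0.41] turn 0.2
[ 0.64127566 -0.12455755]
```

>>> send_rows(
  series=[
    {"delta_pos":[-0.1,-0.1,0.2],"turn":0,"jaw":0.5},
    {"delta_pos":[-0.1,-0.1,0.3],"turn":0,"jaw":0.6},
    {"delta_pos":[-0.1,-0.1,0.3],"turn":0,"jaw":0.65},
    {"delta_pos":[-0.1,-0.1,0.3],"turn":0,"jaw":0.7},
    {"delta_pos":[-0.1,-0.1,0.3],"turn":0,"jaw":0.74},
    {"delta_pos":[-0.1,-0.1,0.3],"turn":0,"jaw":0.77},
    {"delta_pos":[-0.1,-0.1,0.3],"turn":0,"jaw":0.8},
    {"delta_pos":[-0.1,-0.1,0.3],"turn":0,"jaw":0.82},
  ],
  force=25,
)

```text
clock: 23.75
tool_pos: [0.6405, -0.1245, 0.049]
eef_rot: [0.999, -0.034, 0.0, -0.0]
contact_force: [0.3, 0.3, 0.9]
opening: 0.18
```

>>> send_rows(
  series=[
    {"delta_pos":[0,0,0],"turn":0,"jaw":0.84},
    {"delta_pos":[0,0,0],"turn":0,"jaw":1},
    {"delta_pos":[0,0,0],"turn":0,"jaw":1},
    {"delta_pos":[0,0,0],"turn":0,"jaw":1},
    {"delta_pos":[0,0,0],"turn":0,"jaw":1},
  ],
)

```text
clock: 24.17
tool_pos: [0.6405, -0.1245, 0.049]
eef_rot: [0.999, -0.034, 0.0, -0.0]
contact_force: [-0.3, -0.2, 1.2]
opening: 0.171
```

```bash
python3 d.py s bolt 0.16
```

```text
t 24.17 p [ 0.6405 -0.1245  0.049 ] ang -3.9 tilt 0.03 open 0.171 F [-0.3 -0.2  1.2]
delta cm [  0.09   0.   -11.1 ] turn 0.1
[ 0.64127566 -0.12455755]
```

>>> send_rows(
  series=[
    {"delta_pos":[0,0,-0.5],"turn":0,"jaw":1},
    {"delta_pos":[0,0,-1.5],"turn":0,"jaw":1},
    {"delta_pos":[0,0,-3.5],"turn":0,"jaw":1},
    {"delta_pos":[0,0,-6],"turn":0,"jaw":1},
    {"delta_pos":[0,0,-8.5],"turn":0,"jaw":1},
    {"delta_pos":[0,0,-10.5],"turn":0,"jaw":1},
    {"delta_pos":[0,0,-11.5],"turn":0,"jaw":1},
    {"delta_pos":[0,0,-11.5],"turn":0,"jaw":1},
  ],
)

```text
clock: 24.83
tool_pos: [0.6416, -0.1248, 0.1669]
eef_rot: [0.999, -0.034, 0.002, 0.0]
contact_force: [0.8, -0.7, -1.5]
opening: 0.172
```

```bash
python3 d.py r bolt 0.16;  python3 -c "
from h import *
for c in('side',): cv2.imwrite(f'pics/p_{c}.png',cv2.resize(vision.snapshot(c)[80:330,220:480],None,fx=2.3,fy=2.3))"
```

```text
t 24.83 p [ 0.6416 -0.1248  0.1669] ang -3.9 tilt 0.28 open 0.172 F [ 0.8 -0.7 -1.5]
delta cm [-16.76 -19.4    0.6 ] turn 0.1
[0.48753288 0.0800036 ]
```

View pics/p_side.png

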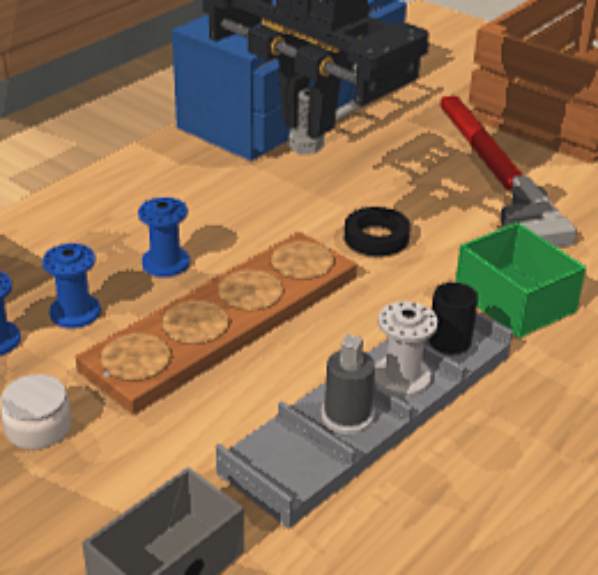

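>>> send_rows(
  series=[
    {"delta_pos":[-1,-1.2,0],"turn":0,"jaw":1},
    {"delta_pos":[-2.5,-2.9,0],"turn":0,"jaw":1},
    {"delta_pos":[-4.5,-5.2,0],"turn":0,"jaw":1},
    {"delta_pos":[-6.5,-7.5,0],"turn":0,"jaw":1},
    {"delta_pos":[-8.5,-9.8,0],"turn":0,"jaw":1},
    {"delta_pos":[-10.5,-12.1,0],"turn":0,"jaw":1},
    {"delta_pos":[-12.5,-14.4,0],"turn":0,"jaw":1},
    {"delta_pos":[-14,-16.2,0],"turn":0,"jaw":1},
  ],
)

```text
clock: 25.55
tool_pos: [0.5082, 0.0485, 0.1625]
eef_rot: [0.999, -0.033, -0.002, -0.0]
contact_force: [-0.0, 0.3, -1.2]
opening: 0.173
```

```bash
python3 d.py r bolt 0.14
```

```text
t 25.55 p [0.5082 0.0485 0.1625] ang -3.8 tilt 0.27 open 0.173 F [-0.   0.3 -1.2]
delta cm [-2.26 -3.01  2.26] turn 0.2
[0.48753288 0.0800036 ]
```

>>> send_rows(
  series=[
    {"delta_pos":[-1.2,-1.6,0],"turn":0,"jaw":1},
    {"delta_pos":[-2,-2.6,0],"turn":0,"jaw":1},
    {"delta_pos":[-2.4,-3.1,0],"turn":0,"jaw":1},
    {"delta_pos":[-2.4,-3.1,2],"turn":0,"jaw":1},
    {"delta_pos":[-2.4,-3.1,4],"turn":0,"jaw":1},
    {"delta_pos":[-2.4,-3.1,6],"turn":0,"jaw":1},
    {"delta_pos":[-2.4,-3.1,7.5],"turn":0,"jaw":1},
    {"delta_pos":[-2.4,-3.1,7.5],"turn":0,"jaw":1},
  ],
)

```text
clock: 26.22
tool_pos: [0.4877, 0.0782, 0.0858]
eef_rot: [0.999, -0.034, -0.003, 0.001]
contact_force: [-0.1, 0.5, -1.3]
opening: 0.173
```

```bash
python3 d.py r bolt 0.0475
```

```text
t 26.22 p [0.4877 0.0782 0.0858] ang -3.9 tilt 0.35 open 0.173 F [-0.1  0.5 -1.3]
delta cm [-0.01 -0.19  3.83] turn 0.1
[0.48753288 0.0800036 ]
```

>>> send_rows(
  series=[
    {"delta_pos":[0,-0.1,0.5],"turn":0,"jaw":1},
    {"delta_pos":[0,-0.1,1.5],"turn":0,"jaw":1},
    {"delta_pos":[0,-0.1,2.5],"turn":0,"jaw":1},
    {"delta_pos":[0,-0.1,3.3],"turn":0,"jaw":1},
    {"delta_pos":[0,-0.1,3.6],"turn":0,"jaw":1},
    {"delta_pos":[0,-0.1,3.6],"turn":0,"jaw":1},
    {"delta_pos":[0,-0.1,3.6],"turn":0,"jaw":1},
  ],
)

```text
clock: 26.8
tool_pos: [0.4896, 0.0801, 0.0528]
eef_rot: [0.999, -0.034, -0.0, -0.0]
contact_force: [-1.1, 0.6, -0.8]
opening: 0.174
```

```bash
python3 d.py r bolt 0.0463;  python3 -c "
from h import *
for c in('side',): cv2.imwrite(f'pics/q_{c}.png',cv2.resize(vision.snapshot(c)[130:330,220:480],None,fx=3,fy=3))"; python3 d.py r bolt 0.0463
```

```text
t 26.8 p [0.4896 0.0801 0.0528] ang -3.9 tilt 0.01 open 0.174 F [-1.1  0.6 -0.8]
delta cm [-0.2   0.02  0.65] turn 0.1
[0.48753288 0.0800036 ]
t 26.85 p [0.4898 0.0801 0.0531] ang -3.9 tilt 0.02 open 0.171 F [ 0.5 -0.1 -0.5]
delta cm [-0.22  0.03  0.68] turn 0.1
[0.48753288 0.0800036 ]
```

View pics/q_side.png

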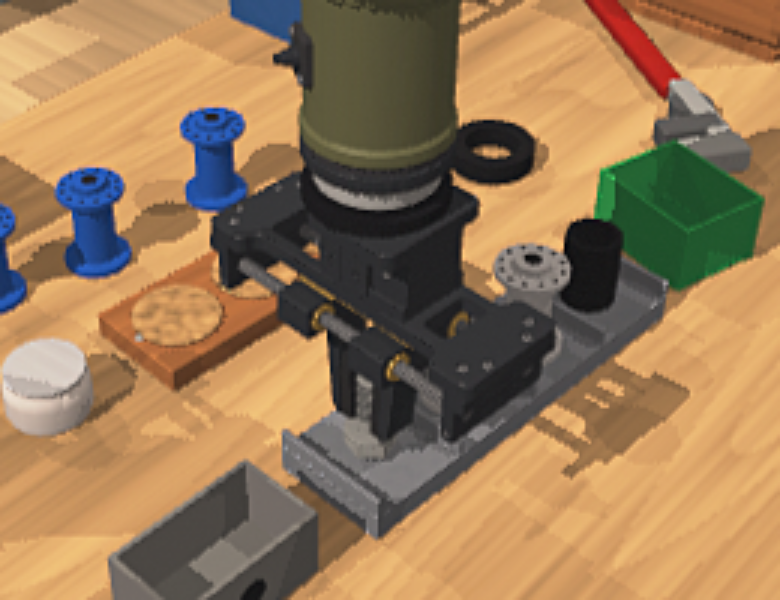

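>>> send_rows(
  series=[
    {"delta_pos":[-0.2,0,0.2],"turn":0,"jaw":1},
    {"delta_pos":[-0.2,0,0.4],"turn":0,"jaw":1},
    {"delta_pos":[-0.2,0,0.55],"turn":0,"jaw":1},
    {"delta_pos":[-0.2,0,0.62],"turn":0,"jaw":1},
    {"delta_pos":[-0.2,0,0.62],"turn":0,"jaw":1},
    {"delta_pos":[-0.2,0,0.62],"turn":0,"jaw":1},
  ],
)

```text
clock: 27.35
tool_pos: [0.4877, 0.0802, 0.0467]
eef_rot: [0.999, -0.034, 0.0, -0.0]
contact_force: [-0.6, 0.5, -0.6]
opening: 0.173
```

```bash
python3 d.py r bolt 0.0463
```

```text
t 27.35 p [0.4877 0.0802 0.0467] ang -3.9 tilt 0.0 open 0.173 F [-0.6  0.5 -0.6]
delta cm [-0.01  0.02  0.04] turn 0.1
[0.48753288 0.0800036 ]
```

>>> send_rows(
  series=[
    {"delta_pos":[0,0,0.05],"turn":0,"jaw":1},
    {"delta_pos":[0,0,0.05],"turn":0,"jaw":1},
    {"delta_pos":[0,0,0.05],"turn":0,"jaw":0.82},
    {"delta_pos":[0,0,0.05],"turn":0,"jaw":0.78},
    {"delta_pos":[0,0,0.05],"turn":0,"jaw":0.7},
    {"delta_pos":[0,0,0.05],"turn":0,"jaw":0.5},
    {"delta_pos":[0,0,0.05],"turn":0,"jaw":0.4},
    {"delta_pos":[0,0,0.05],"turn":0,"jaw":0.3},
  ],
)

```text
clock: 28.02
tool_pos: [0.4877, 0.0803, 0.0463]
eef_rot: [0.999, -0.034, 0.0, -0.0]
contact_force: [-0.2, 0.8, -0.4]
opening: 0.494
```

>>> send_rows(
  series=[
    {"delta_pos":[0,0,0],"turn":0,"jaw":0.2},
    {"delta_pos":[0,0,0],"turn":0,"jaw":0.2},
    {"delta_pos":[0,0,-1],"turn":0,"jaw":0.2},
    {"delta_pos":[0,0,-3],"turn":0,"jaw":0.2},
    {"delta_pos":[0,0,-6],"turn":0,"jaw":0.2},
    {"delta_pos":[0,0,-9.5],"turn":0,"jaw":0.2},
    {"delta_pos":[0,0,-13],"turn":0,"jaw":0.2},
    {"delta_pos":[0,0,-16],"turn":0,"jaw":0.2},
  ],
)

```text
clock: 28.68
tool_pos: [0.4874, 0.0801, 0.209]
eef_rot: [0.999, -0.034, 0.001, -0.0]
contact_force: [0.6, 0.3, -0.4]
opening: 0.797
```

>>> send_rows(
  series=[
    {"delta_pos":[0,-2,0],"turn":0,"jaw":0.2},
    {"delta_pos":[0,-5,0],"turn":-2,"jaw":0.2},
    {"delta_pos":[0,-8,0],"turn":-5,"jaw":0.2},
    {"delta_pos":[0,-11,0],"turn":-8,"jaw":0.2},
    {"delta_pos":[0,-14,0],"turn":-12,"jaw":0.2},
    {"delta_pos":[0,-17,0],"turn":-16,"jaw":0.2},
    {"delta_pos":[0,-20,0],"turn":-20,"jaw":0.2},
    {"delta_pos":[0,-23,0],"turn":-24,"jaw":0.2},
  ],
)

```text
clock: 29.35
tool_pos: [0.5026, 0.311, 0.207]
eef_rot: [0.984, 0.177, 0.0, 0.0]
contact_force: [0.6, 0.0, -0.0]
opening: 0.8
```

>>> send_rows(
  series=[
    {"delta_pos":[0,-2,0],"turn":-3,"jaw":0.2},
    {"delta_pos":[0,-4,0],"turn":-6,"jaw":0.2},
    {"delta_pos":[0,-6,0],"turn":-9,"jaw":0.2},
    {"delta_pos":[0,-7,0],"turn":-10,"jaw":0.2},
    {"delta_pos":[0,-7,0],"turn":-10,"jaw":0.2},
  ],
)

```text
clock: 29.77
tool_pos: [0.4772, 0.3785, 0.2065]
eef_rot: [0.965, 0.262, -0.0, -0.001]
contact_force: [0.4, -0.5, 0.2]
opening: 0.8
```

```bash
cat > fin.py <<'E'
from h import *
from d import *
show(None)
for c in('side','top'):
    im=vision.snapshot(c); raw=im.copy()
    for n in Y:
        P=PART[n+'_mid']; p=on(RK,-Y[n])
        for K in P:
            h=cv2.convexHull(proj(c,K+[p[0],p[1],.018]).astype(np.float32)); cv2.polylines(im,[np.round(h*16).astype(np.int32)],True,(0,0,255),1,shift=4)
    sl=(slice(150,310),slice(300,470)) if c=='side' else (slice(240,340),slice(230,450))
    k=3.5
    o=[cv2.resize(a[sl],None,fx=k,fy=k,interpolation=cv2.INTER_CUBIC) for a in(raw,im)]
    cv2.imwrite(f'pics/z_{c}.png',cv2.resize(cv2.vconcat(o),None,fx=.85,fy=.85) if c=='top' else cv2.resize(cv2.hconcat(o),(800,376)))
E
python3 fin.py
```

```text
t 29.77 p [0.4772 0.3785 0.2065] ang 30.4 tilt 0.13 open 0.8 F [ 0.4 -0.5  0.2]
```

View pics/z_side.png

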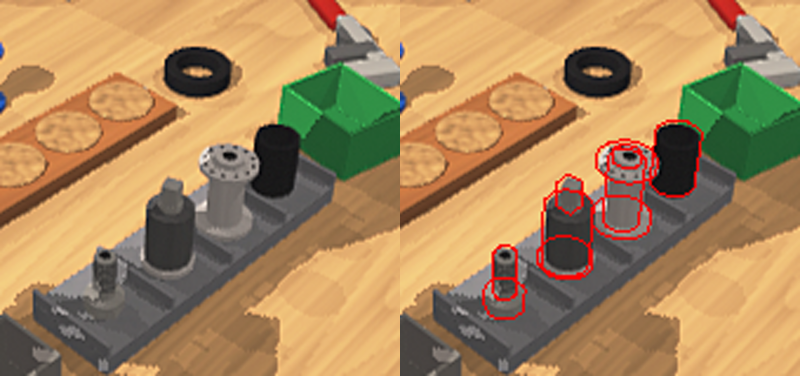

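View pics/z_top.png

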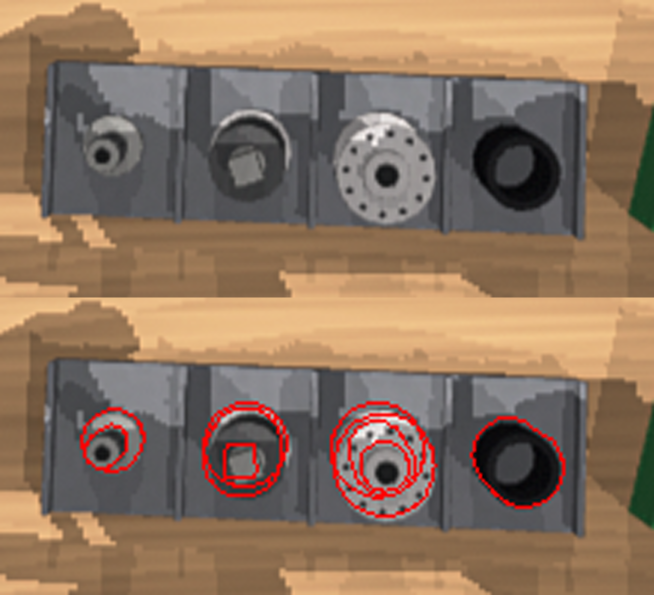

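Final views: bolt, cartridge, hub and sleeve stand upright in that order from left to right, at (112,145), (247,160), (387,170) and (517,167) in the top crop. Each is within about 3 mm of the overlay at its bay centre. The arm is clear.

```bash
python3 -c "
from plant import order
print(order.finish_job())"
```

```text
the job is handed in; nothing more can be done
None
```

I moved all four parts to the grey rack in reverse order and handed the job in at about 30 s; no verdict was reported. From left to right the rack now holds the bolt, cartridge, silver hub and sleeve. I left the three blue look-alike hubs alone.

- **Last checks:** Both cameras showed every part upright and on the rack floor. Each matched the outline drawn at its bay centre to about 3 mm. The gripper was open and clear of everything.
- **What disagreed:**
  - While I held the hub, the gripper opening read about 42 mm, though the hub's flange is 46 mm. The hub's outline still showed it centred to within about 3 mm, and it was placed upright.
  - The networks missed the rack in the top view on two of three tries, so I located it there by colour.
  - They also never reported the silver hub in the top view, so I picked it out by eye and by its place on the strip.

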